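Ready the iced-coffee carafe at the espresso bar

TASK

Get the glass carafe ready for iced coffee: take the bottle brush from its holder, scrub the inside of the carafe with three full strokes, each from up in the neck right down to the floor, and put the brush back upright in its holder. Then drop all the ice sticks from the wooden stand into the carafe, one at a time through its neck, and when they are all in start the chilling time by rolling the hexagonal flip timer on the counter until the flat with the display faces up. Leave the carafe standing, and leave the pitcher, cup, tamper and sponge where they are.

Things in the scene. Friction and masses are not known exactly. Their poses are not given: they have to be found in the camera images.
- carafe: Clear glass carafe, loose, about 0.6 kg, 150 mm high; origin at the centre of its underside, z up. Body 100 mm across up to 90 mm, sloping shoulder from 90 to 118 mm, then a straight neck 60 mm across outside and 52 mm inside up to the rim at 150 mm. Inner floor 7 mm above the underside, walls 4 mm. It slides a little when pushed.
- holder: Round steel cup of the bottle brush, fixed, on a flat black foot 84 mm across; origin at the centre of its underside on the counter. 90 mm high, inner floor at 6 mm, 42 mm across inside, flaring to about 52 mm at the mouth. The brush stands loosely in it and may lean by up to 6 degrees.
- brush_tip (a point): Lower end of the bottle brush, on its axis. The brush is 215 mm long, 70 g: a white bristle head 41 mm across (its stiff core 28 mm) from 0 to 80 mm above this tip, a thin steel stem, and a black round handle 18 mm across from 127 to 215 mm above the tip. z runs along the brush towards the handle.
- brush_grip (a point): Middle of the brush's black handle, 172 mm above the tip along the brush axis and 43 mm below the handle's top end; z along the brush axis, up when it stands.
- stand: Wooden block, fixed, 110 mm (its x) by 160 mm (its y) and 46 mm high, with six round holes 19.6 mm across and 40 mm deep: at x -28 and +28 mm, y -52, 0 and +52 mm. Origin at the centre of its underside on the counter. Ice sticks stand in some of the holes.
- timer_mid (a point): Centre of the loose flip timer: a white hexagonal prism, 60 mm across flats, 69 mm across edges, 50 mm long, 150 g, lying on a flat, centre 30 mm above the counter. y: the prism axis, through the two hexagonal ends; +z: out of the flat that bears the dark display (a dark tick on each end sits beside it). It is set when z points up; at the start that flat faces obliquely down.
- stick0_mid (a point): Centre (half-way up) of ice stick 0: a smooth white plastic rod with round ends and a grey cap, 16 mm across and 90 mm long, 30 g, standing loosely in a hole of the stand with its foot 6 mm above the counter, so that 50 mm of it show above the wood; z along the stick towards the grey cap. None at the start if this stick is absent.
- stick1_mid (a point): Centre (half-way up) of ice stick 1: a smooth white plastic rod with round ends and a grey cap, 16 mm across and 90 mm long, 30 g, standing loosely in a hole of the stand with its foot 6 mm above the counter, so that 50 mm of it show above the wood; z along the stick towards the grey cap. None at the start if this stick is absent.
- stick2_mid (a point): Centre (half-way up) of ice stick 2: a smooth white plastic rod with round ends and a grey cap, 16 mm across and 90 mm long, 30 g, standing loosely in a hole of the stand with its foot 6 mm above the counter, so that 50 mm of it show above the wood; z along the stick towards the grey cap. None at the start if this stick is absent.
- stick3_mid (a point): Centre (half-way up) of ice stick 3: a smooth white plastic rod with round ends and a grey cap, 16 mm across and 90 mm long, 30 g, standing loosely in a hole of the stand with its foot 6 mm above the counter, so that 50 mm of it show above the wood; z along the stick towards the grey cap. None at the start if this stick is absent.
- stick4_mid (a point): Centre (half-way up) of ice stick 4: a smooth white plastic rod with round ends and a grey cap, 16 mm across and 90 mm long, 30 g, standing loosely in a hole of the stand with its foot 6 mm above the counter, so that 50 mm of it show above the wood; z along the stick towards the grey cap. None at the start if this stick is absent.
- stick5_mid (a point): Centre (half-way up) of ice stick 5: a smooth white plastic rod with round ends and a grey cap, 16 mm across and 90 mm long, 30 g, standing loosely in a hole of the stand with its foot 6 mm above the counter, so that 50 mm of it show above the wood; z along the stick towards the grey cap. None at the start if this stick is absent.
- pitcher: Steel milk pitcher, 105 mm high, loose bystander; origin at the centre of its underside.
- cup: White espresso cup, 60 mm high, 66 mm across, loose bystander; origin at the centre of its underside.
- tamper: Dark steel tamper, 58 mm across, 90 mm high, loose bystander; origin at the centre of its underside.
- sponge: Yellow sponge 110 x 70 x 30 mm, loose bystander; origin at the centre of its underside.
Not all that is in view belongs to the job. What is shaped like the part that bears stick3_mid but purple or yellow is not meant.

How it is judged (in metres and radians):
On the way, in this order (a step that is already met when the one before it is completed fails the run):
1. brush on the carafe's floor (1st stroke) (horizontal distance between brush_tip and carafe below 0.045 m and z of brush_tip in the frame of carafe below 0.027 m), for 0.1 s.
2. brush raised into the neck (horizontal distance between brush_tip and carafe below 0.045 m and z of brush_tip in the frame of carafe above 0.08 m), for 0.05 s.
3. brush on the floor again (2nd stroke) (all of step 1), for 0.1 s.
4. brush raised into the neck again (all of step 2), for 0.05 s.
5. brush on the floor again (3rd stroke) (all of step 3), for 0.1 s.
6. brush back upright in its holder and let go (horizontal distance between brush_tip and holder below 0.02 m and height (world z) of brush_tip below 0.03 m and angle between brush_grip's own z axis and vertical below 0.25 rad and contact force between the fingers and brush below 0.1 N), for 0.2 s.
7. all ice sticks inside the carafe (horizontal distance between each of stick0_mid, stick1_mid, stick2_mid, stick3_mid, stick4_mid, stick5_mid and carafe below 0.045 m and z of stick0_mid in the frame of carafe between 0.01 and 0.105 m and z of stick1_mid in the frame of carafe between 0.01 and 0.105 m and z of stick2_mid in the frame of carafe between 0.01 and 0.105 m and z of stick3_mid in the frame of carafe between 0.01 and 0.105 m and z of stick4_mid in the frame of carafe between 0.01 and 0.105 m and z of stick5_mid in the frame of carafe between 0.01 and 0.105 m), for 0.2 s.
8. timer rolled with its display flat up, resting on the counter (angle between timer_mid's own z axis and vertical below 0.1 rad and height (world z) of timer_mid between 0.025 and 0.036 m), for 0.2 s.
At the end, for the whole second after the job is handed in: Every ice stick is inside the carafe; the brush stands in its holder, its tip within 20 mm of the holder's axis and below 30 mm, leaning under 0.25 rad; the timer rests on the counter, display flat up within 0.1 rad; the carafe stands upright on the counter; all at rest (all of step 7 and all of step 8 and horizontal distance between brush_tip and holder below 0.02 m and height (world z) of brush_tip below 0.03 m and angle between brush_grip's own z axis and vertical below 0.25 rad and angle between carafe's own z axis and vertical below 0.1 rad and height (world z) of carafe below 0.01 m and linear speed of each of timer, carafe below 0.02 m/s); the robot touches nothing.
It fails at once if the pitcher is shifted by more than 40 mm (distance of pitcher from where it was at the start of the episode above 0.04 m).
It fails at once if the cup is shifted by more than 40 mm (distance of cup from where it was at the start of the episode above 0.04 m).
It fails at once if the tamper is shifted by more than 40 mm (distance of tamper from where it was at the start of the episode above 0.04 m).
It fails at once if the sponge is shifted by more than 40 mm (distance of sponge from where it was at the start of the episode above 0.04 m).
Of stick0, stick1, stick2, stick3, stick4, stick5 only 3 to 5 are there at a start; the rules pass over those that are not, and their reading is None.
At some moment in a run one of timer, carafe may be knocked a few centimetres aside while the robot is not near it.
It also fails if it takes over 210 s, if anything falls off the work surface, if the arm or the gripper's body presses on something with over 40 N, if the wrist force passes 120 N, or if a joint passes its speed limit or range.

ROBOT

A 6-joint arm with a two-finger parallel gripper is mounted at the origin on the work surface. World frame = base frame: x ahead of the robot, y to its left, z up, the work surface at z = 0. Lengths are in m, angles in degrees, forces in N, time in s.
With the tool pointing down it reaches from about 0.325 to 0.925 m from the base axis. Payload 3.1 kg.
Tool frame: the origin (TCP) lies at the centre of the arm's flange, where the gripper is bolted on; the fingertips stand 173 mm ahead of it and the grasp point (between the pads) lies 155 mm ahead of it (ctrl.grip_depth is the distance from the TCP to the grasp point, in m); z points along the fingers, y is the line along which they close (so a half turn about z gives the same grasp; the last joint's range is limited). The gripper opens to 85 mm and grips with 20 to 120 N. Pads are 22 mm wide; open, the fingers measure 114 mm over their backs; the gripper's body (76 mm by 85 mm) begins 54 mm behind the grasp point. The pads swing forward as they close: fully open they stand 13 mm farther back than shut.
Start: joints at [70.692, 12.427, 92.441, -0, 75.132, -6.429], TCP at [0.139, 0.609, 0.405] pointing down, gripper open.
Joint ranges: [-157.48, 157.48], [-44.54, 120.13], [17.64, 146.25], [-64.5, 244.5], [7.68, 150.69], [-147.95, 147.95]. Speed limits (degrees/s): [159.86, 159.86, 180, 180, 180, 180].

INTERFACE

Orientations are given as [roll, pitch, yaw] about the fixed x, y, z axes, in that order (R = Rz(yaw) Ry(pitch) Rx(roll)).
In Python, from cell import ctrl, cams gives the robot as it stands.
- The arm moves only by the shell command python3 -m creep 'ROWS' [FORCE]. ROWS is JSON, a list that holds one entry, the list of rows, each a list of 7 numbers: the shift along the tool's x, y, z in units of 250 mm (1.0 is 250 mm), then the turn, a rotation vector about the tool's x, y, z in units of 90 degrees (1.0 is 90 degrees), then the finger opening in mm, from 0 to 85.4. A call has 1 to 5 rows; each row is the pose to reach, as a shift and turn from the pose commanded when the call began, along the tool's axes at that moment; what a row does not reach only later rows make up. A row lasts 1/8 s, in which the tool goes at most 62.5 mm and 10.7 degrees, less where a joint would pass 70% of its speed; a pose out of reach is approached as far as the arm can. A call with a number of a shift or a turn outside -1 to 1 is refused whole. A call with a gripper value outside its range is refused whole. The fingers move at their own pace and stop on an object; FORCE is the grip in N (left out, the last holds). Time passes only in rows, so rows that repeat a pose let the fingers close. It gives the time, the measured TCP pose, the force, the opening and the grip force at its end, in the units of the state.
- ctrl.get_state(): the state, without advancing time (a new reading comes with each control period).
- cams.capture(name): name is "scene" or "side" or "wrist"; returns the picture (384x512x3 uint8, red, green, blue); there is no depth.
- cams.camera_info(name): a dict with "mtx" (3x3 intrinsics, pixels), "distortion" ([k1, k2, p1, p2, k3] as OpenCV has them; the pictures are not rectified), "R" (3x3) and "t" (3): a world point X has camera coordinates R X + t; the wrist camera has in their place "mount" (4x4, takes a point from camera to tool coordinates, whose origin is the TCP and whose axes are the flange's). Camera axes: x right, y down, z forward; pixel columns grow to the right and rows downward; lengths in m; the calibration is good to about 2 mm. A picture is of the moment at which its call begins: read the wrist's pose just before it. camera_info takes no time and is no camera call.
- ctrl.finish_job(): hands the job in; it is judged then, once.
The state is a dict: "t": time; "q": joint angles; "dq": joint speeds; "effort": joint torques, N m; "position": TCP position; "tcp_rot": TCP orientation; "ft_force": force on the tool from outside, world axes, zero at the start; "torque": the same for the moment, N m; "grip_width": finger opening in m; "gripper_force": force on a finger pad.
Only numpy, scipy, OpenCV 4.12 (cv2) and the standard library are available. Lean on these libraries where they do the work, as an engineer would, in place of code of your own. Each camera call takes 0.05 s, during which the arm holds its last target. There are 200 camera calls.

## Working session

There is one attempt and no reset: what is moved stays moved. The work goes in short steps, Python scripts to look and compute and a shell command to move; the robot and the scene stay as the last step left them, time stands still between calls to the robot, and variables do not carry over. Pictures are saved under pics/ and viewed, at most 14 in all, crops included, and the job is handed in when it is done.

```bash
ls; mkdir -p pics; python3 - <<'E'
from cell import ctrl,cams
import cv2
for n in ("scene","side"):
    im=cams.capture(n); cv2.imwrite(f"pics/{n}0.png",cv2.resize(im[:,:,::-1],(800,600),interpolation=cv2.INTER_CUBIC))
    i=cams.camera_info(n); print(n,i)
print(cams.camera_info("wrist")); print(ctrl.get_state())
E
```

```text
pics
scene {'mtx': array([[439.41581474,   0.        , 250.66011136],
       [  0.        , 439.41581474, 190.00247722],
       [  0.        ,   0.        ,   1.        ]]), 'distortion': array([0.05771306, 0.        , 0.        , 0.        , 0.        ]), 'R': array([[ 0.32896971,  0.94433543, -0.00308566],
       [ 0.4913068 , -0.17394082, -0.8534414 ],
       [-0.80647168,  0.27924036, -0.52117968]]), 't': array([-0.24336404, -0.13366   ,  1.76000773])}
side {'mtx': array([[473.96894292,   0.        , 260.7068177 ],
       [  0.        , 473.96894292, 193.77042094],
       [  0.        ,   0.        ,   1.        ]]), 'distortion': array([-0.06452532,  0.        ,  0.        ,  0.        ,  0.        ]), 'R': array([[ 0.83650024, -0.54796045, -0.00258831],
       [-0.33712028, -0.51090261, -0.79077711],
       [ 0.43199221,  0.66235781, -0.61209874]]), 't': array([-0.43352305,  0.30790569,  1.02924651])}
{'mtx': array([[337.23352749,   0.        , 258.43886983],
       [  0.        , 337.23352749, 192.51842858],
       [  0.        ,   0.        ,   1.        ]]), 'distortion': ar
[... 382 characters left out ...]
00e+00,
         1.00000000e+00]])}
{'t': 0.1, 'q': array([ 7.06902658e+01,  1.24719166e+01,  9.25203969e+01,  1.72751348e-03,
        7.51352024e+01, -6.42905323e+00]), 'dq': array([ 0.04791869, -0.10863672, -0.23948401, -0.03892986,  0.03173311,
        0.04983046]), 'effort': array([-5.06742472e-04, -3.98077655e+01, -3.04970205e+01, -9.29225371e-05,
        4.27525694e-03, -8.04483520e-07]), 'position': array([0.13918248, 0.60892634, 0.40349394]), 'tcp_rot': array([-1.79873473e+02, -1.59365176e-02,  1.67118856e+02]), 'ft_force': array([-0.2027742 , -0.44251382, -0.4185028 ]), 'torque': array([-0.05574692,  0.01793047, -0.06477962]), 'gripper_force': 0.0, 'grip_width': 0.08559037662798107}
```

View pics/scene0.png

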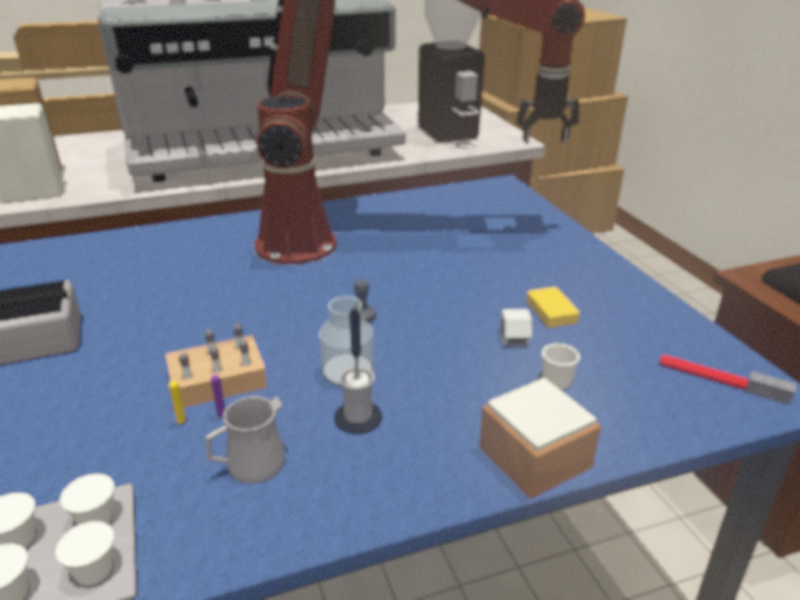

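View pics/side0.png

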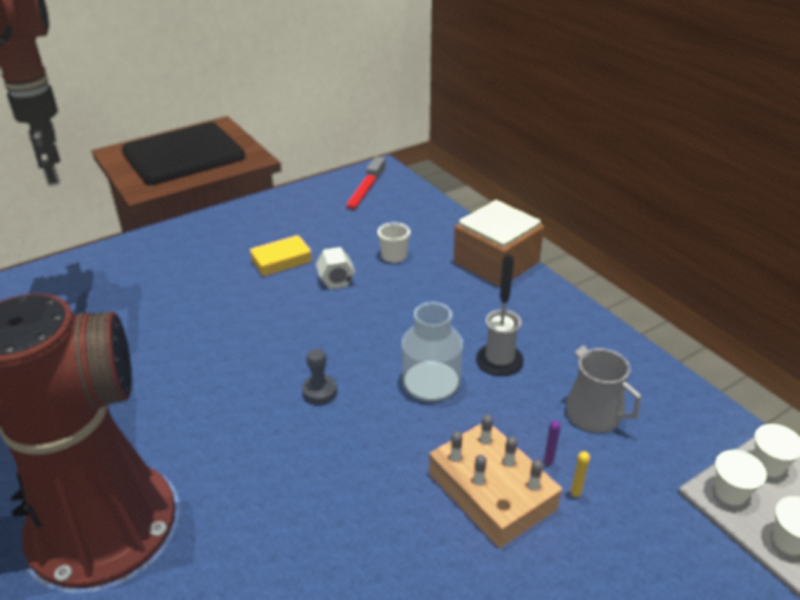

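The two pictures show (800x600 px, scene / side):
- Carafe rim (345,304) / (433,314) and brush top (355,311) / (508,257).
- Holder foot (358,417) / (500,360) and timer (517,326) / (335,267).
- Five grey-capped sticks in the stand, with one hole empty at side (504,504).
- The purple and yellow rods stand outside the stand and are decoys.

```bash
cat > h.py <<'E'
import numpy as np, cv2
from cell import ctrl,cams
from scipy.spatial.transform import Rotation as Ro
def pose():
    s=ctrl.get_state(); T=np.eye(4); T[:3,:3]=Ro.from_euler('xyz',s['tcp_rot'],degrees=True).as_matrix(); T[:3,3]=s['position']; return T
def cam(n,T=None):
    i=cams.camera_info(n)
    if n!='wrist': R,t=i['R'],i['t']
    else:
        M=np.linalg.inv((pose() if T is None else T)@i['mount']); R,t=M[:3,:3],M[:3,3]
    return i['mtx'],i['distortion'],np.array(R),np.array(t)
def ray(n,uv,s=1.5625,T=None):
    K,d,R,t=cam(n,T); p=cv2.undistortPoints(np.array([[uv]],float)/s,K,d)[0,0]
    return -R.T@t, R.T@np.array([p[0],p[1],1])
def onz(n,uv,z,s=1.5625,T=None):
    o,v=ray(n,uv,s,T); return o+v*(z-o[2])/v[2]
def tri(a,b,s=1.5625):
    A=[];B=[]
    for n,uv in (('scene',a),('side',b)):
        o,v=ray(n,uv,s); v=v/np.linalg.norm(v); P=np.eye(3)-np.outer(v,v); A.append(P);B.append(P@o)
    x,r,_,_=np.linalg.lstsq(np.vstack(A),np.hstack(B),rcond=None); return x,np.sqrt(r)
def proj(n,X,s=1.5625,T=None):
    K,d,R,t=cam(n,T); return cv2.projectPoints(np.array(X,float).reshape(-1,3),cv2.Rodrigues(R)[0],t,K,d)[0][:,0]*s
def rel(p,R=None,grip=True):
    """shift of grasp point to world p (in 250mm units of current tool axes), with target orientation R kept or given; prints also turn/90"""
    T=pose(); R=T[:3,:3] if R is None else R
    d=ctrl.grip_depth if grip else 0
    tcp=np.array(p)-R[:,2]*d
    return np.round(T[:3,:3].T@(tcp-T[:3,3])/.25,3), np.round(Ro.from_matrix(T[:3,:3].T@R).as_rotvec(degrees=True)/90,3)
def save(n,f,box=None):
    im=cams.capture(n)[:,:,::-1]
    if box: x0,y0,x1,y1=box; im=im[y0:y1,x0:x1]
    k=min(800/im.shape[1],600/im.shape[0]); cv2.imwrite('pics/'+f,cv2.resize(im,None,fx=k,fy=k,interpolation=cv2.INTER_CUBIC)); return k
E
python3 - <<'E'
from h import *
np.set_printoptions(precision=4,suppress=True)
for n,a,b in [("carafe rim",(345,304),(433,314)),("brush top",(355,311),(508,257)),("holdermouth",(357,379),(503,320)),("foot",(358,417),(500,360)),("timer",(517,326),(335,267)),
 ("c1",(239,330),(487,423)),("c2",(210,337),(456,440)),("c3",(245,348),(511,445)),("c4",(185,360),(536,468)),("c5",(215,353),(480,463)),("c5b",(215,353),(511,445)),("c3b",(185,360),(480,463)),("c4b",(245,348),(536,468)),('cup',(560,352),(394,230)),('tamper',(362,287),(317,356)),('sponge',(553,306),(281,253)),('pitcher',(250,410),(603,365)),('yel',(175,384),(583,456)),('pur',(217,379),(554,425))]:
    print(n,*tri(a,b))
for q in [(166,352),(256,340),(267,369),(173,385)]: print('standcorner scene',onz('scene',q,.046))
for q in [(430,461),(486,424),(560,489),(502,526),(504,504)]: print('standcorner side',onz('side',q,.046))
print('rimz',onz('scene',(345,304),.15),onz('side',(433,314),.15),'floor',onz('side',(431,381),.007))
print('foot',onz('scene',(358,417),0.0),onz('side',(500,360),0.0))
E
```

```text
carafe rim [ 0.5506 -0.0232  0.1488] [0.002]
brush top [ 0.6811 -0.0407  0.217 ] [0.0009]
holdermouth [ 0.685  -0.0412  0.086 ] [0.0018]
foot [ 0.6834 -0.0431 -0.0001] [0.0013]
timer [0.5609 0.3287 0.0293] [0.0019]
c1 [ 0.5068 -0.2145  0.1038] [0.0096]
c2 [ 0.4607 -0.2397  0.0884] [0.0321]
c3 [ 0.5309 -0.2247  0.0703] [0.0329]
c4 [ 0.5261 -0.3082  0.0796] [0.]
c5 [ 0.4819 -0.2502  0.055 ] [0.0085]
c5b [ 0.5237 -0.2571  0.0801] [0.0007]
c3b [ 0.4786 -0.2829  0.0644] [0.0424]
c4b [ 0.5382 -0.2467  0.064 ] [0.0664]
cup [0.7049 0.3357 0.0621] [0.0018]
tamper [0.3848 0.0594 0.0778] [0.0015]
sponge [0.4995 0.4495 0.0165] [0.0001]
pitcher [ 0.7282 -0.226   0.1051] [0.0014]
yel [ 0.5926 -0.3295  0.0821] [0.0003]
pur [ 0.5998 -0.2625  0.08  ] [0.0002]
standcorner scene [ 0.4403 -0.3402  0.046 ]
standcorner scene [ 0.4575 -0.1765  0.046 ]
standcorner scene [ 0.555  -0.1733  0.046 ]
standcorner scene [ 0.5454 -0.335   0.046 ]
standcorner side [ 0.4293 -0.1952  0.046 ]
standcorner side [ 0.5404 -0.1828  0.046 ]
standcorner side [ 0.5507 -0.3358  0.046 ]
standcorner side [ 0.4457 -0.3386  0.046 ]
standcorner side [ 0.4703 -0.3124  0.046 ]
rimz [ 0.5507 -0.0222  0.15  ] [ 0.5494 -0.0264  0.15  ] floor [ 0.548  -0.0271  0.007 ]
foot [ 0.6828 -0.0422  0.    ] [ 0.6832 -0.0443 -0.    ]
```

```bash
M="python3 -m creep"
$M '[[[0,0,-0.4,0,0,-0.1431,85],[0,0,-0.4,0,0,-0.1431,85],[0,0,-0.4,0,0,-0.1431,85]]]' 40
$M '[[[-0.361,-0.739,0,0,0,0,85],[-0.361,-0.739,0,0,0,0,85],[-0.361,-0.739,0,0,0,0,85],[-0.361,-0.739,0,0,0,0,85],[-0.361,-0.739,0,0,0,0,85]]]'
$M '[[[-0.361,-0.739,0,0,0,0,85],[-0.361,-0.739,0,0,0,0,85],[-0.361,-0.739,0,0,0,0,85],[-0.361,-0.739,0,0,0,0,85],[-0.361,-0.739,0,0,0,0,85]]]'
$M '[[[-0.361,-0.739,0,0,0,0,85],[-0.361,-0.739,0,0,0,0,85],[-0.361,-0.739,0,0,0,0,85],[-0.361,-0.739,0,0,0,0,85],[-0.361,-0.739,0,0,0,0,85]]]'
$M '[[[-0.361,-0.739,0,0,0,0,85],[-0.361,-0.739,0,0,0,0,85],[-0.361,-0.739,0,0,0,0,85],[-0.361,-0.739,0,0,0,0,85],[-0.361,-0.739,0,0,0,0,85]]]'
python3 - <<'E'
from h import *
print(pose().round(4)); print(save('wrist','w1.png'))
np.set_printoptions(precision=1,suppress=True)
print(proj('wrist',[[.6811,-.0407,.217],[.55,-.024,.15],[.524,-.257,.086]]))
E
```

```text
t: 0.48
position: [0.1395, 0.6099, 0.5096]
tcp_rot: [179.5, 0.2, -180.0]
ft_force: [-0.1, -0.6, -0.1]
grip_width: 0.085
gripper_force: 0.0
t: 1.1
position: [0.2298, 0.4239, 0.5036]
tcp_rot: [-180.0, -0.1, 179.9]
ft_force: [-0.8, -0.4, -0.7]
grip_width: 0.0847
gripper_force: 0.0
t: 1.72
position: [0.3204, 0.2401, 0.5045]
tcp_rot: [180.0, -0.0, 179.9]
ft_force: [-1.2, 0.0, 0.3]
grip_width: 0.0851
gripper_force: 0.0
t: 2.35
position: [0.4109, 0.0556, 0.5043]
tcp_rot: [179.9, -0.1, 180.0]
ft_force: [0.3, 1.3, 0.5]
grip_width: 0.0848
gripper_force: 0.0
t: 2.98
position: [0.501, -0.1285, 0.5041]
tcp_rot: [179.9, -0.1, -179.9]
ft_force: [-0.3, -0.5, -0.3]
grip_width: 0.0847
gripper_force: 0.0
[[-1.     -0.001  -0.0014  0.501 ]
 [-0.001   1.      0.0018 -0.1285]
 [ 0.0014  0.0018 -1.      0.5041]
 [ 0.      0.      0.      1.    ]]
1.5625
[[545.3 582.6]
 [560.8 342.4]
 [232.3 280. ]]
```

View pics/w1.png

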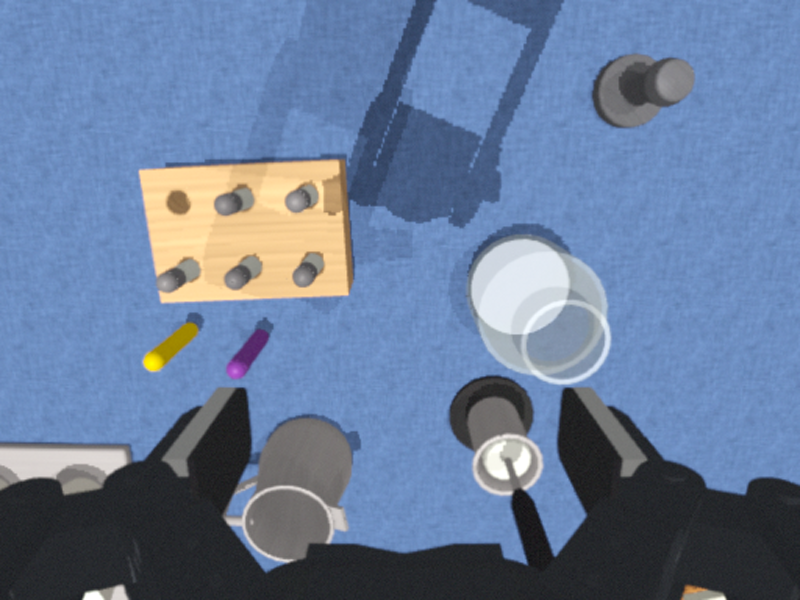

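The wrist view shows:
- Carafe rim (566,341) and holder mouth (507,464), with the brush handle from (516,493) downwards.
- Five grey caps at (229,203), (298,201), (172,279), (238,276) and (305,274).
- The empty hole at (178,203).
- Yellow (154,360) and purple (237,369) decoys outside the stand. The grey-capped rods in the holes are the ones meant.

```bash
python3 - <<'E'
from h import *
np.set_printoptions(precision=4,suppress=True)
w=lambda q,z:onz('wrist',q,z)
print('rim',w((566,341),.15),'mouth',w((507,464),.09),'handle bottom',w((516,493),.133),'foot',w((491,415),.004))
for q in [(229,203),(298,201),(172,279),(238,276),(305,274)]: print('cap',w(q,.092))
c=[w(q,.046) for q in [(140,170),(345,159),(353,294),(160,303)]]; print(np.array(c),np.mean(c,0),'hole',w((178,203),.046))
print(rel([.681,-.041,.3]))
E
```

```text
rim [ 0.549  -0.0206  0.15  ] mouth [ 0.6811 -0.0402  0.09  ] handle bottom [ 0.6781 -0.0417  0.133 ] foot [ 0.6818 -0.0397  0.004 ]
cap [ 0.4656 -0.2525  0.092 ]
cap [ 0.4643 -0.2028  0.092 ]
cap [ 0.5218 -0.3005  0.092 ]
cap [ 0.5195 -0.2505  0.092 ]
cap [ 0.5179 -0.2003  0.092 ]
[[ 0.4438 -0.3368  0.046 ]
 [ 0.436  -0.1732  0.046 ]
 [ 0.5459 -0.1694  0.046 ]
 [ 0.554  -0.3341  0.046 ]] [ 0.4949 -0.2534  0.046 ] hole [ 0.47  -0.309  0.046]
(array([-0.723,  0.344,  0.198]), array([0., 0., 0.]))
```

```bash
M="python3 -m creep"
$M '[[[-0.72,0.346,0,0,0,0,85],[-0.72,0.346,0,0,0,0,85],[-0.72,0.346,0,0,0,0,60],[-0.72,0.346,0.2,0,0,0,60],[-0.72,0.346,0.2,0,0,0,60]]]'
$M '[[[0,0,0.2,0,0,0,60],[0,0,0.42,0,0,0,60],[0,0,0.42,0,0,0,60],[0,0,0.42,0,0,0,60]]]'
python3 - <<'E'
from h import *
print(pose()[:3,3]); print(save('wrist','w2.png')); print(rel([.681,-.041,.195]))
E
```

```text
t: 3.65
position: [0.679, -0.0395, 0.4488]
tcp_rot: [179.9, -0.7, -179.8]
ft_force: [-1.0, -1.1, -0.8]
grip_width: 0.0598
gripper_force: 0.0
t: 4.15
position: [0.6807, -0.043, 0.3534]
tcp_rot: [-180.0, 0.2, -180.0]
ft_force: [0.6, 0.0, 0.4]
grip_width: 0.0599
gripper_force: 0.0
[ 0.68070131 -0.04299374  0.35336923]
1.5625
(array([0.005, 0.009, 0.019]), array([0., 0., 0.]))
```

View pics/w2.png

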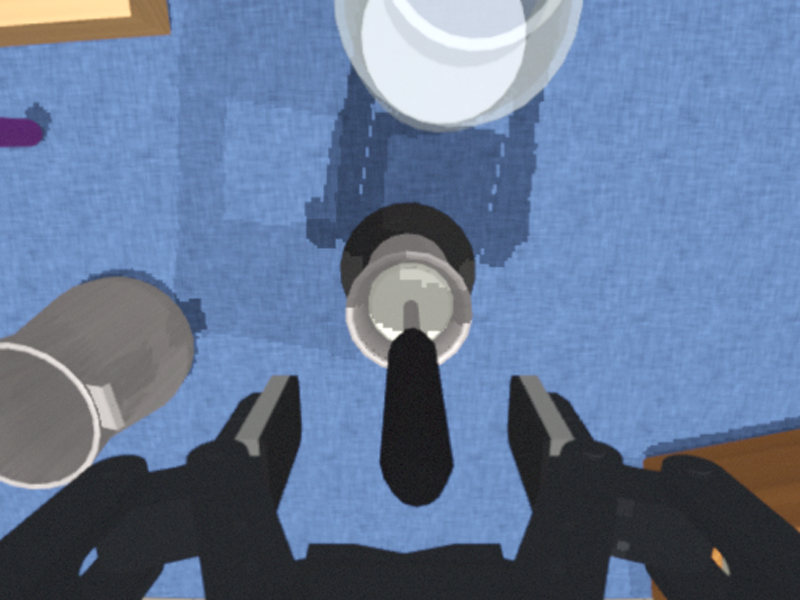

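The handle stands between the pads at (417,430), about 2 mm to the right of the middle. I'll close on it.

```bash
M="python3 -m creep"
$M '[[[0,0.008,0.015,0,0,0,60],[0,0.008,0.015,0,0,0,0],[0,0.008,0.015,0,0,0,0],[0,0.008,0.015,0,0,0,0],[0,0.008,0.015,0,0,0,0]]]' 40
$M '[[[0,0,0,0,0,0,0],[0,0,0,0,0,0,0],[0,0,-0.2,0,0,0,0],[0,0,-0.4,0,0,0,0],[0,0,-0.4,0,0,0,0]]]'
$M '[[[0,0,-0.2,0,0,0,0],[0,0,-0.4,0,0,0,0],[0,0,-0.4,0,0,0,0]]]'
python3 - <<'E'
from h import *
np.set_printoptions(precision=4,suppress=True)
T=pose();print(T[:3,3]); 
a=cams.capture('scene');b=cams.capture('side')
g=T[:3,3]+T[:3,2]*.155
pa=proj('scene',g-[0,0,.12],1)[0];pb=proj('side',g-[0,0,.12],1)[0];print(pa,pb)
o=[]
for im,p in((a,pa),(b,pb)):
    x,y=p.astype(int);x0=max(x-66,0);y0=max(y-90,0);print(x0,y0);o.append(cv2.resize(im[y0:y0+180,x0:x0+132,::-1],(396,540),interpolation=cv2.INTER_CUBIC))
cv2.imwrite('pics/b3.png',np.hstack(o))
E
```

```text
t: 4.82
position: [0.6805, -0.0412, 0.3465]
tcp_rot: [180.0, 0.0, 180.0]
ft_force: [-0.6, 0.6, 1.7]
grip_width: 0.0172
gripper_force: 39.1
t: 5.45
position: [0.6814, -0.0415, 0.4522]
tcp_rot: [-179.9, 0.6, 180.0]
ft_force: [0.3, -0.6, -0.6]
grip_width: 0.017
gripper_force: 39.2
t: 5.82
position: [0.6806, -0.0414, 0.551]
tcp_rot: [-179.9, 0.5, 180.0]
ft_force: [0.7, -0.8, -0.8]
grip_width: 0.0171
gripper_force: 39.2
[ 0.6806 -0.0414  0.551 ]
[225.9871 178.7696] [327.4246 143.8452]
159 88
261 53
```

View pics/b3.png

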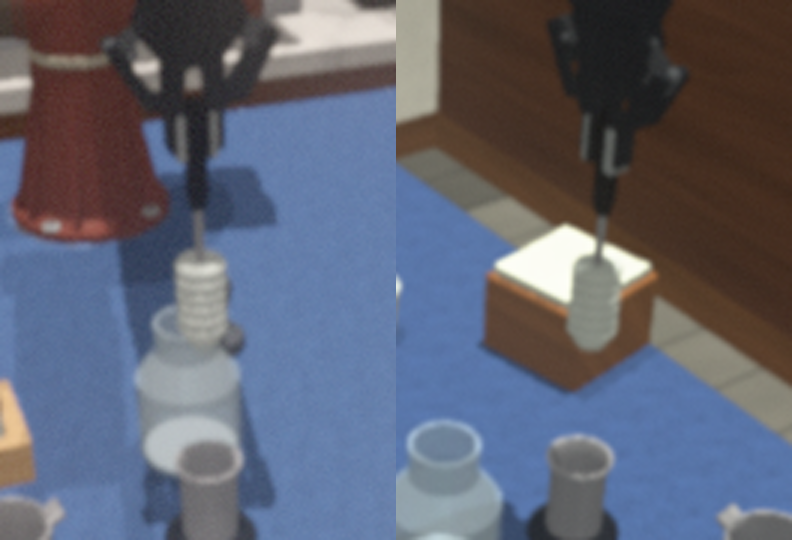

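The brush hangs from the gripper with a slight lean. In the crop, the tip is at about (204,335) in the scene half and (198,343) in the side half.

```bash
python3 - <<'E'
from h import *
np.set_printoptions(precision=4,suppress=True)
f=lambda a,b:tri((159+a[0]/3,88+a[1]/3),(261+b[0]/3,53+b[1]/3),1)
print('tip',f((204,334),(198,343)));print('head top',f((200,258),(202,263)));print('stem',f((197,205),(207,210)))
E
```

```text
tip (array([ 0.6818, -0.0441,  0.2139]), array([0.0062]))
head top (array([ 0.6812, -0.0429,  0.2874]), array([0.0024]))
stem (array([ 0.681 , -0.0434,  0.3349]), array([0.0019]))
```

```bash
M="python3 -m creep"
$M '[[[0.25,0.04,0,0,0,0,0],[0.53,0.082,0,0,0,0,0],[0.53,0.082,0,0,0,0,0],[0.53,0.082,0,0,0,0,0],[0.53,0.082,0,0,0,0,0]]]'
$M '[[[0,0,0.1,0,0,0,0],[0,0,0.2,0,0,0,0],[0,0,0.3,0,0,0,0],[0,0,0.34,0,0,0,0],[0,0,0.34,0,0,0,0]]]'
python3 - <<'E'
from h import *
np.set_printoptions(precision=4,suppress=True)
T=pose();print(T[:3,3],ctrl.get_state()['ft_force']); g=T[:3,3]+T[:3,2]*.155
a=cams.capture('scene');b=cams.capture('side')
pa=proj('scene',g-[0,0,.17],1)[0];pb=proj('side',g-[0,0,.17],1)[0]
o=[]
for im,p in((a,pa),(b,pb)):
    x,y=p.astype(int);x0=max(x-66,0);y0=max(y-90,0);print(x0,y0);o.append(cv2.resize(im[y0:y0+180,x0:x0+132,::-1],(396,540),interpolation=cv2.INTER_CUBIC))
cv2.imwrite('pics/b4.png',np.hstack(o))
E
```

```text
t: 6.55
position: [0.5489, -0.021, 0.5454]
tcp_rot: [-180.0, -0.0, 180.0]
ft_force: [-0.3, -0.9, -0.9]
grip_width: 0.0167
gripper_force: 39.2
t: 7.18
position: [0.5484, -0.0209, 0.4602]
tcp_rot: [180.0, -0.1, 180.0]
ft_force: [-0.1, 0.8, 0.3]
grip_width: 0.0171
gripper_force: 39.2
[ 0.5484 -0.0209  0.4602] [-0.1318  0.7597  0.2885]
155 108
209 114
```

View pics/b4.png

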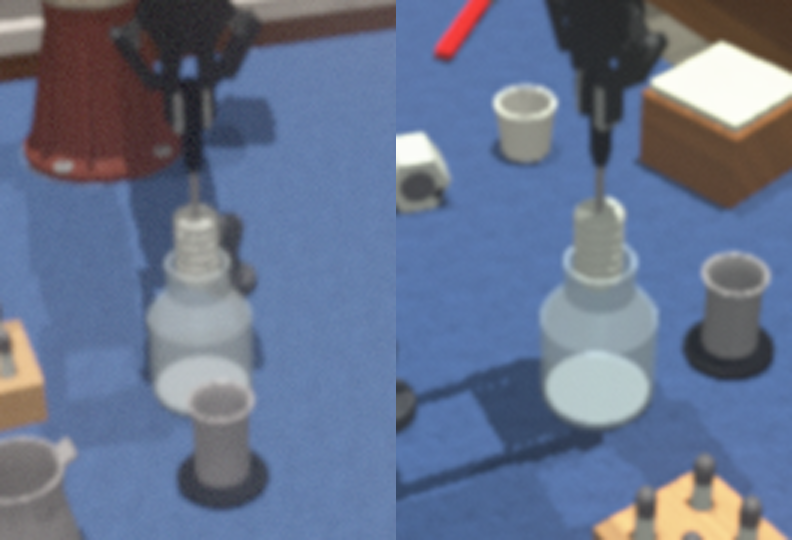

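The head is centred in the neck in both views (scene 196,265; side 600,265). I'll make the three strokes.

```bash
M="python3 -m creep"
$M '[[[0,0,0.15,0,0,0,0],[0,0,0.3,0,0,0,0],[0,0,0.4,0,0,0,0],[0,0,0.4,0,0,0,0],[0,0,0.4,0,0,0,0]]]'
$M '[[[0,0,0,0,0,0,0],[0,0,-0.2,0,0,0,0],[0,0,-0.4,0,0,0,0],[0,0,-0.4,0,0,0,0],[0,0,-0.4,0,0,0,0]]]'
$M '[[[0,0,0.2,0,0,0,0],[0,0,0.4,0,0,0,0],[0,0,0.4,0,0,0,0],[0,0,0.4,0,0,0,0],[0,0,0.4,0,0,0,0]]]'
$M '[[[0,0,0,0,0,0,0],[0,0,-0.2,0,0,0,0],[0,0,-0.4,0,0,0,0],[0,0,-0.4,0,0,0,0],[0,0,-0.4,0,0,0,0]]]'
$M '[[[0,0,0.2,0,0,0,0],[0,0,0.4,0,0,0,0],[0,0,0.4,0,0,0,0],[0,0,0.4,0,0,0,0],[0,0,0.4,0,0,0,0]]]'
$M '[[[0,0,0,0,0,0,0],[0,0,0,0,0,0,0]]]'
python3 - <<'E'
from h import *
T=pose();g=T[:3,3]+T[:3,2]*.155
pb=proj('side',g-[0,0,.13],1)[0].astype(int)-[64,70]; print(pb)
save('side','b5.png',[pb[0],pb[1],pb[0]+128,pb[1]+130])
E
```

```text
t: 7.9
position: [0.5487, -0.0209, 0.3631]
tcp_rot: [-180.0, 0.2, 180.0]
ft_force: [-0.3, 0.0, -0.6]
grip_width: 0.017
gripper_force: 39.2
t: 8.52
position: [0.5477, -0.0207, 0.4619]
tcp_rot: [-180.0, 0.1, -180.0]
ft_force: [-0.6, 0.1, -1.3]
grip_width: 0.0171
gripper_force: 39.2
t: 9.15
position: [0.5489, -0.0209, 0.3638]
tcp_rot: [-180.0, 0.3, -180.0]
ft_force: [0.4, -0.6, 0.0]
grip_width: 0.0171
gripper_force: 39.2
t: 9.78
position: [0.5477, -0.0207, 0.4616]
tcp_rot: [-180.0, 0.1, 180.0]
ft_force: [-0.2, -1.1, -1.1]
grip_width: 0.0169
gripper_force: 39.2
t: 10.4
position: [0.5489, -0.0209, 0.3637]
tcp_rot: [-180.0, 0.3, -180.0]
ft_force: [0.6, -0.6, 0.2]
grip_width: 0.0169
gripper_force: 39.2
t: 10.65
position: [0.5481, -0.0208, 0.3622]
tcp_rot: [-180.0, 0.1, -180.0]
ft_force: [-0.8, 0.2, -0.0]
grip_width: 0.017
gripper_force: 39.2
[211 152]
```

View pics/b5.png

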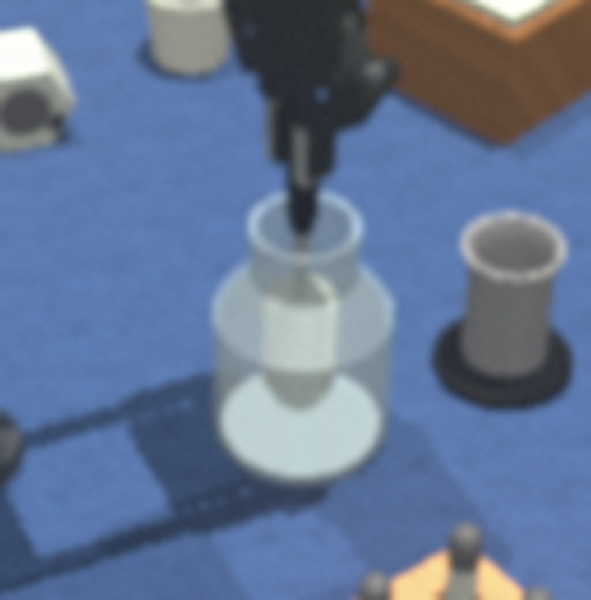

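The tip's lower edge is at (300,408) and the floor's centre at (300,427), so the tip is still above the floor. I'll creep down to contact and then redo the strokes.

```bash
M="python3 -m creep"
$M '[[[0,0,0.016,0,0,0,0],[0,0,0.032,0,0,0,0],[0,0,0.032,0,0,0,0]]]' | grep -E "pos|ft"
$M '[[[0,0,0.012,0,0,0,0],[0,0,0.012,0,0,0,0],[0,0,0.012,0,0,0,0]]]' | grep -E "pos|ft"
python3 - <<'E'
from h import *
T=pose();g=T[:3,3]+T[:3,2]*.155
for d in(.16,.17,.18,.19,.2): print(d,(proj('side',g-[0,0,d],1)-[211,152])*4.62)
print((proj('side',[.549,-.023,.007],1)-[211,152])*4.62)
im=cams.capture('side')[152:282,211:339,::-1]; cv2.imwrite('pics/b6.png',cv2.resize(im,None,fx=4.62,fy=4.62,interpolation=cv2.INTER_CUBIC))
E
```

```text
position: [0.5475, -0.0207, 0.352]
ft_force: [-0.9, 0.1, -0.0]
position: [0.5478, -0.0207, 0.35]
ft_force: [-0.2, -0.9, -0.8]
0.16 [[293.67853821 381.77334388]]
0.17 [[293.40310234 394.81734437]]
0.18 [[293.13012795 407.73014907]]
0.19 [[292.8595861  420.51355425]]
0.2 [[292.59144822 433.16932705]]
[[296.85668824 419.42685346]]
```

View pics/b6.png

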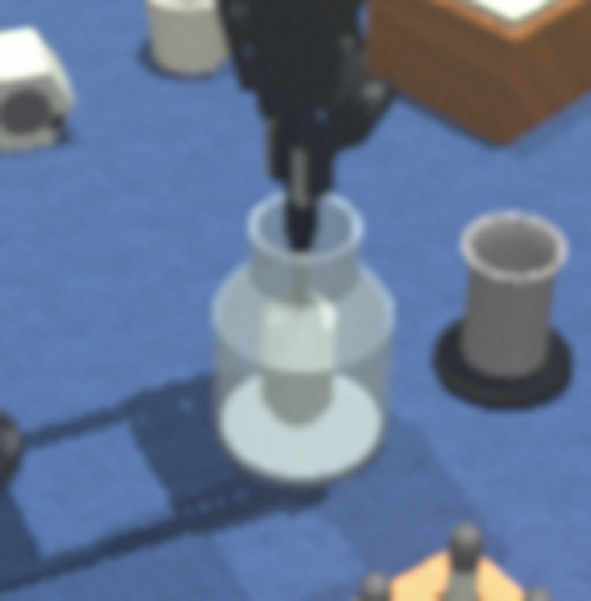

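```bash
M="python3 -m creep"
$M '[[[0,0,0.012,0,0,0,0],[0,0,0.012,0,0,0,0],[0,0,0.012,0,0,0,0]]]' | grep -E "pos|ft"
$M '[[[0,0,0.012,0,0,0,0],[0,0,0.012,0,0,0,0],[0,0,0.012,0,0,0,0]]]' | grep -E "pos|ft"
$M '[[[0,0,0.012,0,0,0,0],[0,0,0.012,0,0,0,0],[0,0,0.012,0,0,0,0]]]' | grep -E "pos|ft"
```

```text
position: [0.548, -0.0207, 0.3474]
ft_force: [0.3, -0.5, 1.6]
position: [0.5488, -0.0208, 0.3473]
ft_force: [-1.7, 0.6, 11.5]
position: [0.55, -0.0209, 0.3472]
ft_force: [-2.4, 0.7, 19.6]
```

Contact came at TCP z 0.3475, so the earlier strokes reached tip z of about 0.022. I'll do three deeper ones to be sure, then lift out.

```bash
M="python3 -m creep"
$M '[[[0,0,-0.2,0,0,0,0],[0,0,-0.44,0,0,0,0],[0,0,-0.44,0,0,0,0],[0,0,-0.44,0,0,0,0]]]' | grep -E "pos|ft"
$M '[[[0,0,0.2,0,0,0,0],[0,0,0.4,0,0,0,0],[0,0,0.4,0,0,0,0],[0,0,0.4,0,0,0,0],[0,0,0.4,0,0,0,0]]]'| grep -E "pos|ft"
$M '[[[0,0,-0.2,0,0,0,0],[0,0,-0.4,0,0,0,0],[0,0,-0.4,0,0,0,0],[0,0,-0.4,0,0,0,0]]]' | grep -E "pos|ft"
$M '[[[0,0,0.2,0,0,0,0],[0,0,0.4,0,0,0,0],[0,0,0.4,0,0,0,0],[0,0,0.4,0,0,0,0],[0,0,0.4,0,0,0,0]]]'| grep -E "pos|ft"
$M '[[[0,0,-0.2,0,0,0,0],[0,0,-0.4,0,0,0,0],[0,0,-0.4,0,0,0,0],[0,0,-0.4,0,0,0,0]]]' | grep -E "pos|ft"
$M '[[[0,0,0.2,0,0,0,0],[0,0,0.4,0,0,0,0],[0,0,0.4,0,0,0,0],[0,0,0.4,0,0,0,0],[0,0,0.4,0,0,0,0]]]'| grep -E "pos|ft"
$M '[[[0,0,-0.2,0,0,0,0],[0,0,-0.4,0,0,0,0],[0,0,-0.6,0,0,0,0],[0,0,-0.8,0,0,0,0],[0,0,-0.8,0,0,0,0]]]' | grep -E "pos|ft"
python3 - <<'E'
from h import *
T=pose(); print(T[:3,3]); 
# TCP targets: brush tip over holder; original grasp TCP (.6805,-.0412)
print(rel([.6808,-.0414,.3],None,False))
E
```

```text
position: [0.5475, -0.0207, 0.4504]
ft_force: [-0.1, -0.3, -0.7]
position: [0.5478, -0.0207, 0.351]
ft_force: [0.3, 0.6, -0.4]
position: [0.5476, -0.0207, 0.4514]
ft_force: [0.3, -0.5, -1.4]
position: [0.5486, -0.0208, 0.3531]
ft_force: [0.1, -0.2, -0.0]
position: [0.5477, -0.0207, 0.4522]
ft_force: [0.1, -0.1, -1.6]
position: [0.5487, -0.0209, 0.3534]
ft_force: [0.6, 0.2, -0.1]
position: [0.5481, -0.0207, 0.5598]
ft_force: [-0.5, 0.5, -0.6]
[ 0.54809272 -0.02072412  0.55980674]
(array([-0.515, -0.08 ,  1.047]), array([0., 0., 0.]))
```

```bash
M="python3 -m creep"
$M '[[[-0.25,-0.04,0,0,0,0,0],[-0.53,-0.082,0,0,0,0,0],[-0.53,-0.082,0,0,0,0,0],[-0.53,-0.082,0,0,0,0,0],[-0.53,-0.082,0,0,0,0,0]]]'
$M '[[[0,0,0.2,0,0,0,0],[0,0,0.43,0,0,0,0],[0,0,0.43,0,0,0,0],[0,0,0.43,0,0,0,0]]]'
python3 - <<'E'
from h import *
T=pose();print(T[:3,3]); g=T[:3,3]+T[:3,2]*.155
a=cams.capture('scene');b=cams.capture('side')
pa=proj('scene',g-[0,0,.17],1)[0];pb=proj('side',g-[0,0,.17],1)[0]
o=[]
for im,p in((a,pa),(b,pb)):
    x,y=p.astype(int);x0=max(x-66,0);y0=max(y-90,0);print(x0,y0);o.append(cv2.resize(im[y0:y0+180,x0:x0+132,::-1],(396,540),interpolation=cv2.INTER_CUBIC))
cv2.imwrite('pics/b7.png',np.hstack(o))
E
```

```text
t: 17.25
position: [0.6792, -0.0409, 0.5521]
tcp_rot: [-180.0, 0.0, -180.0]
ft_force: [-0.8, -0.2, 0.6]
grip_width: 0.0173
gripper_force: 39.6
t: 17.75
position: [0.6803, -0.0411, 0.4469]
tcp_rot: [-180.0, 0.2, -180.0]
ft_force: [0.1, -0.8, -0.1]
grip_width: 0.0169
gripper_force: 39.6
[ 0.68026026 -0.04111265  0.44686761]
161 140
256 104
```

View pics/b7.png

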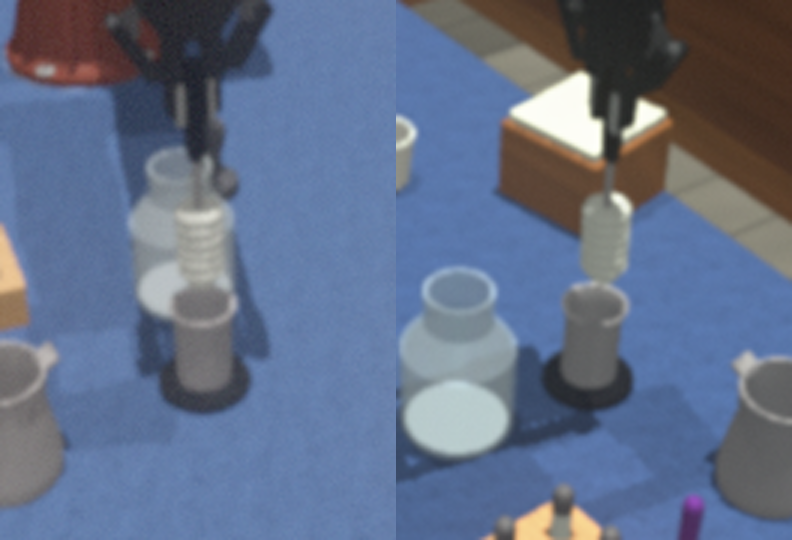

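The brush is aligned over the holder: tip (202,278) against mouth (204,302) in the scene half, and (603,272) against (596,303) in the side half. I'll lower it and release.

```bash
M="python3 -m creep"
$M '[[[0,0,0.1,0,0,0,0],[0,0,0.2,0,0,0,0],[0,0,0.3,0,0,0,0],[0,0,0.385,0,0,0,0],[0,0,0.385,0,0,0,0]]]'
$M '[[[0,0,0,0,0,0,0],[0,0,0,0,0,0,50],[0,0,0,0,0,0,60],[0,0,0,0,0,0,60],[0,0,0,0,0,0,60]]]'
$M '[[[0,0,-0.1,0,0,0,60],[0,0,-0.2,0,0,0,60],[0,0,-0.4,0,0,0,60],[0,0,-0.5,0,0,0,40],[0,0,-0.5,0,0,0,40]]]'
python3 - <<'E'
from h import *
np.set_printoptions(precision=4,suppress=True)
for n in("scene","side"):
    im=cams.capture(n)[:,:,::-1]; cv2.imwrite(f"pics/r_{n}.png",im)
a=cv2.imread('pics/r_scene.png');b=cv2.imread('pics/r_side.png')
o=np.hstack([cv2.resize(a[180:290,185:270],None,fx=4.6,fy=4.6),cv2.resize(b[150:260,275:360],None,fx=4.6,fy=4.6)]);cv2.imwrite('pics/b8.png',o);print(o.shape)
T=pose();print(T[:3,3]);print(rel([.495,-.255,.3],None,True))
E
```

```text
t: 18.48
position: [0.6801, -0.0412, 0.3464]
tcp_rot: [180.0, -0.1, 180.0]
ft_force: [-0.3, 0.7, -0.9]
grip_width: 0.0169
gripper_force: 39.7
t: 19.1
position: [0.6803, -0.0412, 0.3474]
tcp_rot: [-180.0, 0.0, 180.0]
ft_force: [0.2, 0.4, -0.7]
grip_width: 0.0597
gripper_force: 0.0
t: 19.73
position: [0.6808, -0.0413, 0.4759]
tcp_rot: [-179.9, 0.4, 180.0]
ft_force: [-0.1, 0.8, -0.3]
grip_width: 0.0401
gripper_force: 0.0
(506, 782, 3)
[ 0.68   -0.0412  0.471 ]
(array([ 0.739, -0.855,  0.066]), array([0., 0., 0.]))
```

View pics/b8.png

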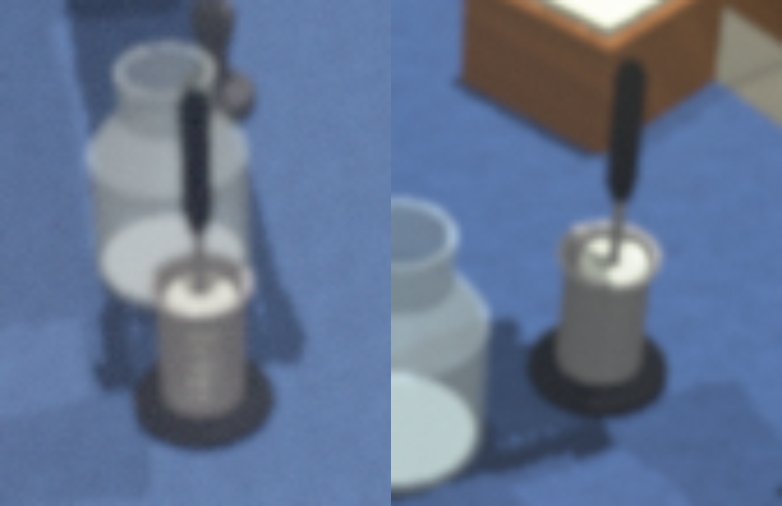

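The brush stands upright in its holder and has been let go. Next I'll look closely at the stand.

```bash
M="python3 -m creep"
$M '[[[0.74,-0.855,0,0,0,0,40],[0.74,-0.855,0,0,0,0,40],[0.74,-0.855,0,0,0,0,40],[0.74,-0.855,0,0,0,0,40],[0.74,-0.855,0,0,0,0,40]]]'
$M '[[[0,0,0.26,0,0,0,40],[0,0,0.26,0,0,0,40],[0,0,0.26,0,0,0,40]]]'
python3 - <<'E'
from h import *
print(pose().round(4)); print(save('wrist','w3.png'))
print(proj('wrist',pose()[:3,3]-[0,0,.155+.0]))
E
```

```text
t: 20.45
position: [0.4928, -0.2566, 0.4691]
tcp_rot: [179.9, -0.3, 179.9]
ft_force: [0.8, 0.1, -0.8]
grip_width: 0.0398
gripper_force: 0.0
t: 20.82
position: [0.4954, -0.2547, 0.4065]
tcp_rot: [179.9, -0.1, -180.0]
ft_force: [0.2, -0.1, 0.2]
grip_width: 0.0401
gripper_force: 0.0
[[-1.000e+00 -5.000e-04 -1.900e-03  4.954e-01]
 [-5.000e-04  1.000e+00  1.400e-03 -2.547e-01]
 [ 1.900e-03  1.400e-03 -1.000e+00  4.065e-01]
 [ 0.000e+00  0.000e+00  0.000e+00  1.000e+00]]
1.5625
[[405.38237877 431.86437318]]
```

View pics/w3.png

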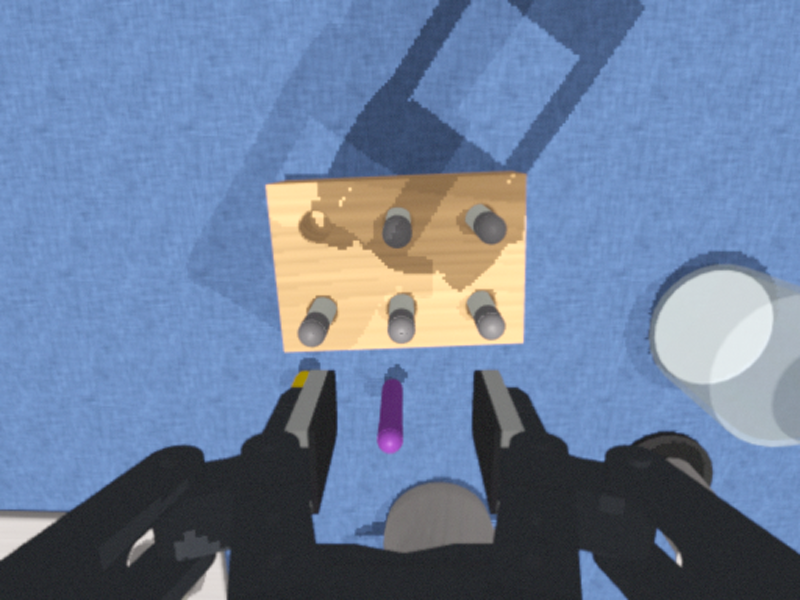

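The caps are at (397,231), (490,227), (313,330), (401,328) and (490,324). The empty hole is at (316,226).

```bash
python3 - <<'E'
from h import *
np.set_printoptions(precision=4,suppress=True)
for q in [(397,231),(490,227),(313,330),(401,328),(490,324)]:
    p=onz('wrist',q,.089); print('cap',p,rel([p[0],p[1],.078])[0])
c=[onz('wrist',q,.046) for q in [(267,184),(526,173),(523,342),(285,351)]]; print(np.array(c),np.mean(c,0))
E
```

```text
cap [ 0.468 -0.259  0.089] [ 0.114 -0.015  0.703]
cap [ 0.4657 -0.208   0.089 ] [0.123 0.189 0.702]
cap [ 0.5256 -0.3078  0.089 ] [-0.116 -0.211  0.703]
cap [ 0.5243 -0.2568  0.089 ] [-0.111 -0.007  0.703]
cap [ 0.5218 -0.2054  0.089 ] [-0.101  0.199  0.703]
[[ 0.4454 -0.3397  0.046 ]
 [ 0.4386 -0.1803  0.046 ]
 [ 0.5491 -0.1751  0.046 ]
 [ 0.5558 -0.3353  0.046 ]] [ 0.4972 -0.2576  0.046 ]
```

```bash
cat >> h.py <<'E'
def track():
    for n,boxes in (('side',dict(carafe=(255,190,300,262),timer=(198,155,230,188))),('scene',dict(carafe=(202,188,242,248),timer=(316,194,346,224)))):
        im=cams.capture(n)[:,:,::-1]; ref=cv2.imread(f'pics/r_{n}.png')
        for k,(x0,y0,x1,y1) in boxes.items():
            r=cv2.matchTemplate(np.ascontiguousarray(im[y0-25:y1+25,x0-25:x1+25]),ref[y0:y1,x0:x1],cv2.TM_CCOEFF_NORMED); _,s,_,p=cv2.minMaxLoc(r)
            print(n,k,'shift px',p[0]-25,p[1]-25,'score %.2f'%s)
E
M="python3 -m creep"
$M '[[[-0.101,0.199,0.2,0,0,0,36],[-0.101,0.199,0.4,0,0,0,36],[-0.101,0.199,0.6,0,0,0,36],[-0.101,0.199,0.703,0,0,0,36],[-0.101,0.199,0.703,0,0,0,36]]]' | grep -E "pos|ft"
$M '[[[0,0,0,0,0,0,0],[0,0,0,0,0,0,0],[0,0,0,0,0,0,0],[0,0,0,0,0,0,0]]]' 25
python3 -c "
from h import *
print(pose()[:3,3]); track()"
```

```text
position: [0.5211, -0.2048, 0.2311]
ft_force: [-0.3, 0.6, 0.5]
t: 22.0
position: [0.522, -0.2058, 0.2341]
tcp_rot: [-179.9, 0.3, 180.0]
ft_force: [0.9, 0.2, 7.0]
grip_width: 0.0151
gripper_force: 25.7
[ 0.52195192 -0.20582049  0.23407943]
side carafe shift px 0 0 score 0.95
side timer shift px 0 0 score 0.99
scene carafe shift px -1 0 score 0.91
scene timer shift px 0 0 score 1.00
```

```bash
M="python3 -m creep"
$M '[[[0,0,-0.15,0,0,0,0],[0,0,-0.35,0,0,0,0],[0,0,-0.55,0,0,0,0],[0,0,-0.68,0,0,0,0],[0,0,-0.68,0,0,0,0]]]' | grep -E "pos|ft|width"
$M '[[[-0.05,0.25,0,0,0,0,0],[-0.08,0.5,0,0,0,0,0],[-0.109,0.732,0,0,0,0,0],[-0.109,0.732,0,0,0,0,0],[-0.109,0.732,0,0,0,0,0]]]' | grep -E "pos|ft|width"
python3 - <<'E'
from h import *
T=pose();print(T[:3,3]); g=T[:3,3]+T[:3,2]*.155
a=cams.capture('scene');b=cams.capture('side')
pa=proj('scene',g-[0,0,.1],1)[0];pb=proj('side',g-[0,0,.1],1)[0]
o=[]
for im,p in((a,pa),(b,pb)):
    x,y=p.astype(int);x0=max(x-50,0);y0=max(y-60,0);print(x0,y0);o.append(cv2.resize(im[y0:y0+140,x0:x0+100,::-1],None,fx=4,fy=4,interpolation=cv2.INTER_CUBIC))
cv2.imwrite('pics/b9.png',np.hstack(o))
E
```

```text
position: [0.5213, -0.2058, 0.4057]
ft_force: [0.6, -0.1, -0.3]
grip_width: 0.0153
position: [0.5473, -0.0222, 0.3999]
ft_force: [-0.4, -0.3, -0.5]
grip_width: 0.0147
[ 0.54728173 -0.02223806  0.39987533]
170 135
225 142
```

View pics/b9.png

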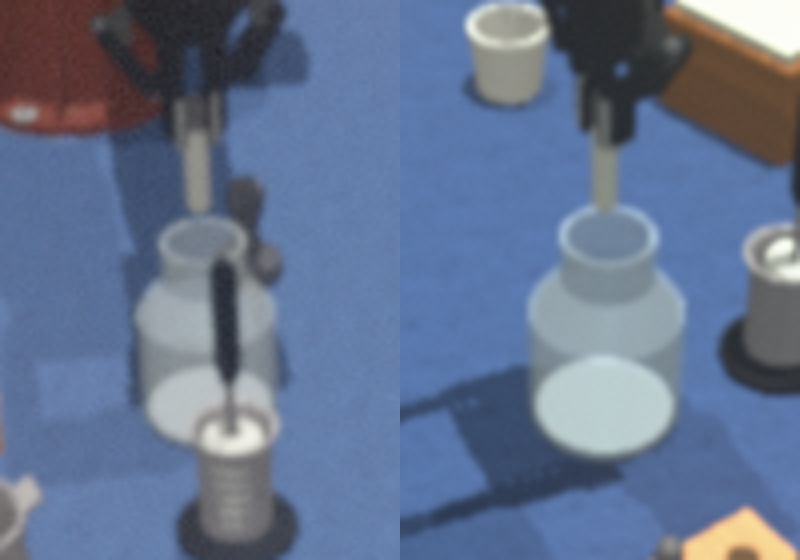

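The stick hangs vertically over the neck: (200,205) above rim (203,240) in the scene half, and (604,205) above (608,237) in the side half. I'll drop it and fetch the next.

```bash
M="python3 -m creep"
$M '[[[0,0,0.12,0,0,0,0],[0,0,0.25,0,0,0,0],[0,0,0.25,0,0,0,0],[0,0,0.25,0,0,0,36],[0,0,0.25,0,0,0,36]]]' | grep -E "pos|ft|width"
$M '[[[0,0,0,0,0,0,36],[0,0,-0.2,0,0,0,36],[0,0,-0.25,0,0,0,36],[0,0,-0.25,0,0,0,36]]]' | grep -E "pos|ft|width"
$M '[[[0.03,-0.25,0,0,0,0,36],[0.06,-0.5,0,0,0,0,36],[0.094,-0.75,0,0,0,0,36],[0.094,-0.939,0,0,0,0,36],[0.094,-0.939,0,0,0,0,36]]]' | grep -E "pos|ft|width"
$M '[[[0,0,0.2,0,0,0,36],[0,0,0.4,0,0,0,36],[0,0,0.6,0,0,0,36],[0,0,0.676,0,0,0,36],[0,0,0.676,0,0,0,36]]]' | grep -E "pos|ft|width"
$M '[[[0,0,0,0,0,0,0],[0,0,0,0,0,0,0],[0,0,0,0,0,0,0],[0,0,0,0,0,0,0]]]' 25 | grep -E "pos|ft|width"
python3 - <<'E'
from h import *
track(); cv2.imwrite('pics/c1.png',cv2.resize(np.hstack([cams.capture('scene')[180:260,185:265],cams.capture('side')[180:270,240:320][:80]])[:,:,::-1],None,fx=5,fy=5,interpolation=cv2.INTER_CUBIC))
E
```

```text
position: [0.5486, -0.0228, 0.341]
ft_force: [-1.0, -0.2, 0.7]
grip_width: 0.0358
position: [0.5483, -0.0222, 0.4034]
ft_force: [0.3, 0.2, 0.5]
grip_width: 0.0361
position: [0.5233, -0.2599, 0.3994]
ft_force: [0.1, 0.4, -0.9]
grip_width: 0.0358
position: [0.5236, -0.2557, 0.2306]
ft_force: [-0.5, -0.2, 0.2]
grip_width: 0.0364
position: [0.5253, -0.2576, 0.2346]
ft_force: [0.2, 0.6, 6.3]
grip_width: 0.0152
side carafe shift px 0 0 score 0.86
side timer shift px 0 0 score 0.99
scene carafe shift px 0 0 score 0.91
scene timer shift px 0 0 score 1.00
```

```bash
M="python3 -m creep"; G="grep -E pos|ft|width"
$M '[[[0,0,-0.15,0,0,0,0],[0,0,-0.35,0,0,0,0],[0,0,-0.55,0,0,0,0],[0,0,-0.676,0,0,0,0],[0,0,-0.676,0,0,0,0]]]' | grep -E "pos|width"
$M '[[[-0.05,0.25,0,0,0,0,0],[-0.08,0.5,0,0,0,0,0],[-0.094,0.75,0,0,0,0,0],[-0.094,0.939,0,0,0,0,0],[-0.094,0.939,0,0,0,0,0]]]' | grep -E "pos|width"
$M '[[[0,0,0.12,0,0,0,0],[0,0,0.25,0,0,0,0],[0,0,0.25,0,0,0,0],[0,0,0.25,0,0,0,36],[0,0,0.25,0,0,0,36]]]' | grep -E "pos|ft|width"
$M '[[[0,0,0,0,0,0,36],[0,0,-0.2,0,0,0,36],[0,0,-0.25,0,0,0,36],[0,0,-0.25,0,0,0,36]]]' | grep -E "pos"
$M '[[[0.03,-0.25,0,0,0,0,36],[0.06,-0.5,0,0,0,0,36],[0.089,-0.75,0,0,0,0,36],[0.089,-0.95,0,0,0,0,36],[0.089,-0.95,0,0,0,0,36]]]' | grep -E "pos"
$M '[[[0,-0.193,0,0,0,0,36],[0,-0.193,0.15,0,0,0,36],[0,-0.193,0.35,0,0,0,36],[0,-0.193,0.55,0,0,0,36],[0,-0.193,0.676,0,0,0,36]]]' | grep -E "pos|ft|width"
$M '[[[0,0,0,0,0,0,36],[0,0,0,0,0,0,0],[0,0,0,0,0,0,0],[0,0,0,0,0,0,0],[0,0,0,0,0,0,0]]]' 25 | grep -E "pos|ft|width"
python3 - <<'E'
from h import *
track(); cv2.imwrite('pics/c2.png',cv2.resize(np.hstack([cams.capture('scene')[180:260,185:265],cams.capture('side')[180:260,240:320]])[:,:,::-1],None,fx=5,fy=5,interpolation=cv2.INTER_CUBIC))
E
```

```text
position: [0.525, -0.2575, 0.4051]
grip_width: 0.015
position: [0.5467, -0.019, 0.3987]
grip_width: 0.0147
position: [0.5485, -0.0228, 0.3407]
ft_force: [0.5, 0.2, 0.4]
grip_width: 0.0362
position: [0.5483, -0.0223, 0.4034]
position: [0.5246, -0.2629, 0.3994]
position: [0.524, -0.3055, 0.2278]
ft_force: [-0.1, 0.8, -0.2]
grip_width: 0.0359
position: [0.5259, -0.3083, 0.2336]
ft_force: [1.3, -0.3, 1.5]
grip_width: 0.0152
side carafe shift px 0 0 score 0.77
side timer shift px 0 0 score 0.99
scene carafe shift px 0 0 score 0.91
scene timer shift px 0 0 score 1.00
```

View pics/c2.png

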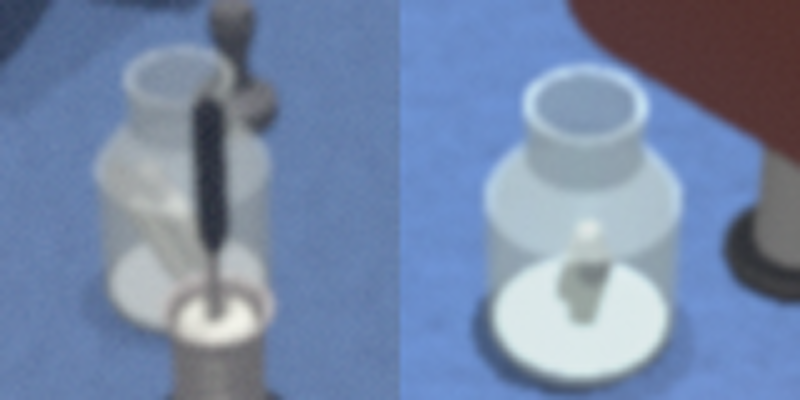

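Two sticks lie inside, leaning, and the carafe hasn't moved. I'll continue with sticks 3 and 4.

```bash
M="python3 -m creep"
$M '[[[0,0,-0.15,0,0,0,0],[0,0,-0.35,0,0,0,0],[0,0,-0.55,0,0,0,0],[0,0,-0.676,0,0,0,0],[0,0,-0.676,0,0,0,0]]]' | grep -E "pos|width"
$M '[[[-0.05,0.25,0,0,0,0,0],[-0.08,0.5,0,0,0,0,0],[-0.089,0.75,0,0,0,0,0],[-0.089,0.95,0,0,0,0,0],[-0.089,0.95,0,0,0,0,0]]]' | grep -E "pos|width"
$M '[[[0,0.21,0,0,0,0,0],[0,0.21,0,0,0,0,0],[0,0.21,0.12,0,0,0,0],[0,0.21,0.25,0,0,0,0],[0,0.21,0.25,0,0,0,0]]]' | grep -E "pos|ft|width"
$M '[[[0,0,0,0,0,0,0],[0,0,0,0,0,0,36],[0,0,0,0,0,0,36],[0,0,0,0,0,0,36],[0,-0.017,-0.25,0,0,0,36]]]' | grep -E "pos|ft|width"
$M '[[[0,0,0,0,0,0,36],[0,0,0,0,0,0,36]]]' | grep -E "pos|ft|width"
python3 - <<'E'
from h import *
track()
E
$M '[[[0.1,-0.22,0,0,0,0,36],[0.2,-0.44,0,0,0,0,36],[0.329,-0.65,0,0,0,0,36],[0.329,-0.744,0,0,0,0,36],[0.329,-0.744,0,0,0,0,36]]]' | grep -E "pos"
$M '[[[0,0,0.15,0,0,0,36],[0,0,0.35,0,0,0,36],[0,0,0.55,0,0,0,36],[0,0,0.676,0,0,0,36],[0,0,0.676,0,0,0,36]]]' | grep -E "pos|ft|width"
$M '[[[0,0,0,0,0,0,0],[0,0,0,0,0,0,0],[0,0,0,0,0,0,0],[0,0,0,0,0,0,0]]]' 25 | grep -E "pos|ft|width"
python3 -c "
from h import *
track()
for n in ('scene','side'): cv2.imwrite(f'pics/c3_{n}.png',cams.capture(n)[:,:,::-1])
"
```

```text
position: [0.5263, -0.3085, 0.4051]
grip_width: 0.015
position: [0.5468, -0.067, 0.3985]
grip_width: 0.015
position: [0.546, -0.0191, 0.3345]
ft_force: [0.2, -0.2, 0.1]
grip_width: 0.0151
position: [0.5454, -0.0217, 0.3957]
ft_force: [1.8, 0.4, -0.4]
grip_width: 0.036
position: [0.5478, -0.0221, 0.4019]
ft_force: [-0.3, 0.3, -0.4]
grip_width: 0.0361
side carafe shift px 0 0 score 0.86
side timer shift px 0 0 score 1.00
scene carafe shift px 0 0 score 0.93
scene timer shift px 0 0 score 1.00
position: [0.4647, -0.2094, 0.3998]
position: [0.4638, -0.2058, 0.2285]
ft_force: [0.2, -0.5, -0.5]
grip_width: 0.0362
position: [0.466, -0.2083, 0.2334]
ft_force: [0.3, 2.4, 1.4]
grip_width: 0.015
side carafe shift px -17 4 score 0.39
side timer shift px -1 0 score 0.76
scene carafe shift px 0 0 score 0.90
scene timer shift px 0 0 score 1.00
```

The low side score comes from the arm blocking that view. The scene camera shows no shift, so I'll drop stick 4 and take the last one.

```bash
M="python3 -m creep"
$M '[[[0,0,-0.15,0,0,0,0],[0,0,-0.35,0,0,0,0],[0,0,-0.55,0,0,0,0],[0,0,-0.676,0,0,0,0],[0,0,-0.676,0,0,0,0]]]' | grep -E "pos|width"
$M '[[[-0.1,0.22,0,0,0,0,0],[-0.2,0.44,0,0,0,0,0],[-0.329,0.65,0,0,0,0,0],[-0.329,0.744,0,0,0,0,0],[-0.329,0.744,0,0,0,0,0]]]' | grep -E "pos|width"
$M '[[[0,0.01,0,0,0,0,0],[0,0.01,0.12,0,0,0,0],[0,0.01,0.25,0,0,0,0],[0,0.01,0.25,0,0,0,0]]]' | grep -E "pos|ft|width"
$M '[[[0,0,0,0,0,0,0],[0,0,0,0,0,0,36],[0,0,0,0,0,0,36],[0,0,0,0,0,0,36],[0,-0.01,-0.25,0,0,0,36]]]' | grep -E "pos|ft|width"
$M '[[[0,0,0,0,0,0,36],[0,0,0,0,0,0,36]]]' | grep -E "pos|ft|width"
python3 -c "
from h import *
track()"
$M '[[[0.1,-0.22,0,0,0,0,36],[0.2,-0.44,0,0,0,0,36],[0.3,-0.65,0,0,0,0,36],[0.32,-0.85,0,0,0,0,36],[0.32,-0.948,0,0,0,0,36]]]' | grep -E "pos"
$M '[[[0,0,0,0,0,0,36],[0,0,0.2,0,0,0,36],[0,0,0.4,0,0,0,36],[0,0,0.6,0,0,0,36],[0,0,0.676,0,0,0,36]]]' | grep -E "pos|ft|width"
$M '[[[0,0,0,0,0,0,36],[0,0,0,0,0,0,0],[0,0,0,0,0,0,0],[0,0,0,0,0,0,0],[0,0,0,0,0,0,0]]]' 25 | grep -E "pos|ft|width"
python3 -c "
from h import *
track()
"
```

```text
position: [0.4663, -0.2091, 0.4046]
grip_width: 0.0155
position: [0.5472, -0.0206, 0.3984]
grip_width: 0.0146
position: [0.5459, -0.0207, 0.3352]
ft_force: [0.8, 1.3, -0.9]
grip_width: 0.0153
position: [0.5454, -0.0217, 0.3956]
ft_force: [0.1, -0.4, 0.7]
grip_width: 0.0361
position: [0.5478, -0.0221, 0.4018]
ft_force: [0.4, -0.5, -0.5]
grip_width: 0.0362
side carafe shift px 0 0 score 0.81
side timer shift px 0 0 score 1.00
scene carafe shift px 0 0 score 0.92
scene timer shift px 0 0 score 1.00
position: [0.4665, -0.2612, 0.3995]
position: [0.466, -0.2566, 0.228]
ft_force: [-0.4, -0.2, -0.1]
grip_width: 0.0362
position: [0.4687, -0.2599, 0.2342]
ft_force: [0.9, 0.1, 6.4]
grip_width: 0.015
side carafe shift px 0 1 score 0.58
side timer shift px 0 0 score 0.82
scene carafe shift px 0 0 score 0.89
scene timer shift px 0 0 score 1.00
```

```bash
M="python3 -m creep"
$M '[[[0,0,-0.15,0,0,0,0],[0,0,-0.35,0,0,0,0],[0,0,-0.55,0,0,0,0],[0,0,-0.676,0,0,0,0],[0,0,-0.676,0,0,0,0]]]' | grep -E "pos|width"
$M '[[[-0.1,0.22,0,0,0,0,0],[-0.2,0.44,0,0,0,0,0],[-0.3,0.65,0,0,0,0,0],[-0.32,0.85,0,0,0,0,0],[-0.32,0.948,0,0,0,0,0]]]' | grep -E "pos|width"
$M '[[[0,0.01,0,0,0,0,0],[0,0.01,0.12,0,0,0,0],[0,0.01,0.25,0,0,0,0],[0,0.01,0.25,0,0,0,0]]]' | grep -E "pos|ft|width"
$M '[[[0,0,0,0,0,0,0],[0,0,0,0,0,0,36],[0,0,0,0,0,0,36],[0,0,0,0,0,0,36],[0,-0.01,-0.25,0,0,0,36]]]' | grep -E "pos|ft|width"
$M '[[[0,0,0,0,0,0,36],[0,0,0,0,0,0,36]]]' | grep -E "pos|ft|width"
python3 -c "
from h import *
track()
for n in ('scene','side'): cv2.imwrite(f'pics/c4_{n}.png',cams.capture(n)[:,:,::-1])"
$M '[[[0,0.25,0,0,0,0,36],[0,0.5,0,0,0,0,36],[0,0.75,0,0,0,0,36],[0,0.92,0,0,0,0,36],[0,0.92,0,0,0,0,36]]]' | grep -E "pos"
python3 - <<'E'
from h import *
T=pose();np.save('T_a.npy',T);cv2.imwrite('pics/ta.png',cams.capture('wrist')[:,:,::-1]);print(proj('wrist',[.561,.329,.03],1))
E
$M '[[[0.4,0.2,0.2,0,0,0,36],[0.4,0.2,0.3,0,0,0,36],[0.4,0.2,0.3,0,0,0,36],[0.4,0.2,0.3,0,0,0,36]]]' | grep -E "pos"
python3 - <<'E'
from h import *
for n,o in(('scene','c'),('side','d')):
    cams.capture(n)
T=pose();np.save('T_b.npy',T);cv2.imwrite('pics/tb.png',cams.capture('wrist')[:,:,::-1]);print(T[:3,3],proj('wrist',[.561,.329,.03],1))
for n in('side','scene'): print(n,proj(n,[.561,.329,.03],1), (lambda K,d,R,t:-R.T@t)(*cam(n)))
E
```

```text
position: [0.4685, -0.2598, 0.4047]
grip_width: 0.0148
position: [0.5472, -0.0196, 0.3983]
grip_width: 0.0151
position: [0.5457, -0.0205, 0.3343]
ft_force: [-0.6, -0.9, 0.3]
grip_width: 0.0149
position: [0.5455, -0.0217, 0.3956]
ft_force: [0.8, -0.5, 1.0]
grip_width: 0.0363
position: [0.5478, -0.0221, 0.4018]
ft_force: [-0.3, -0.3, -0.4]
grip_width: 0.0359
side carafe shift px 0 0 score 0.80
side timer shift px 0 0 score 1.00
scene carafe shift px 0 0 score 0.92
scene timer shift px 0 0 score 1.00
position: [0.5471, 0.2105, 0.3998]
[[374.08418425 182.23421072]]
position: [0.4477, 0.257, 0.3256]
[0.44962574 0.25722325 0.32783034] [[336.35156546 301.73122797]]
side [[214.1555641  170.26058185]] [ 0.02181692 -0.76197313  0.87236317]
scene [[330.77210884 208.81754278]] [ 1.56512384 -0.28489684  0.80245835]
```

```bash
python3 - <<'E'
import cv2,numpy as np
def c(f,x,y,h):
    im=cv2.imread(f); w=int(h*4/3); return cv2.resize(im[max(y-h,0):y+h,max(x-w,0):x+w],(400,300),interpolation=cv2.INTER_CUBIC)
cv2.imwrite('pics/m1.png',np.vstack([np.hstack([c('pics/ta.png',374,182,45),c('pics/tb.png',336,301,60)]),np.hstack([c('pics/r_side.png',214,170,24),c('pics/c4_side.png',277,220,48)])]))
E
```

```text
(no output)
```

View pics/m1.png

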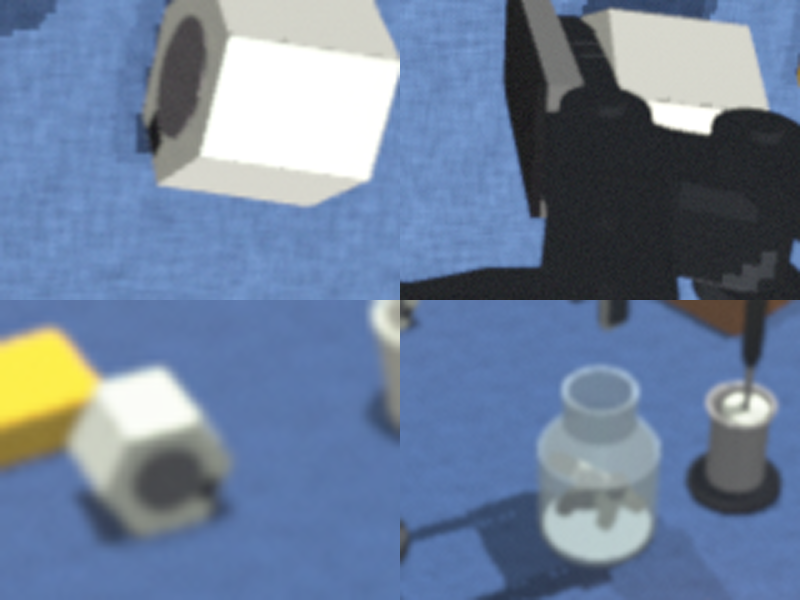

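The mosaic shows:
- **Carafe (bottom right):** it stands with the sticks lying inside.
- **Timer (top left):** the top flat has corners (230,35), (400,60), (370,180) and (203,155).
- **Display side:** the dark tick on the -y end is at (153,133), and at (208,485) in the side crop. It therefore lies beside the lower flat on the +x side, so the timer must turn 120° with its top going towards the robot (-x).

I'll grip the two ends and turn it 60° twice.

```bash
cat > tm.py <<'E'
from h import *
np.set_printoptions(precision=4,suppress=True)
T=np.load('T_a.npy'); P=np.array([onz('wrist',(314+u/3.333,137+v/3.333),.06,1,T) for u,v in[(230,35),(400,60),(370,180),(203,155)]])
e=np.linalg.norm(np.diff(np.vstack([P,P[:1]]),axis=0),axis=1); c=P.mean(0)
a=(P[1]-P[0]+P[2]-P[3])[:2]; yaw=-np.degrees(np.arctan2(a[0],a[1]))
def goal(tilt):  # rotation about prism axis (y'), + = fingers point to -x
    return Ro.from_euler('z',yaw,degrees=True).as_matrix()@Ro.from_euler('y',tilt,degrees=True).as_matrix()@np.diag([-1,1,-1.])
E
python3 - <<'E'
from tm import *
print(P,e,c,'yaw',yaw)
print('now',pose()[:3,3])
print(rel([c[0],c[1],.16],goal(30)),rel([c[0],c[1],.03],goal(30)))
E
```

```text
[[0.5199 0.3254 0.06  ]
 [0.5264 0.3744 0.06  ]
 [0.5614 0.3708 0.06  ]
 [0.5543 0.3212 0.06  ]] [0.0495 0.0352 0.05   0.0346] [0.5405 0.348  0.06  ] yaw -7.930386534121204
now [0.4498 0.2573 0.3281]
(array([-0.668,  0.321,  0.14 ]), array([-0.022,  0.335,  0.085])) (array([-0.666,  0.32 ,  0.66 ]), array([-0.022,  0.335,  0.085]))
```

The top flat measures 49.5 x 35 mm, which matches. The centre has moved about 28 mm from the first estimate, so the timer was knocked. I'll cross-check with the side camera and check the sponge and cup clearance.

```bash
python3 - <<'E'
from tm import *
print('side proj centre in panel',(proj('side',[c[0],c[1],.03],1)-[182,146])*6.25+[0,300])
print('sponge',np.array([onz('side',q,.03)[:2] for q in[(250,254),(298,237),(312,252),(262,272)]]))
g=np.array([c[0],c[1],.03])
for t in(30,-30):
    R=goal(t)
    for nm,loc in(('fingerbackL',[0,.05,-.0]),('fingerbackR',[0,-.05,0]),('tipL',[.011,.05,.018]),('tipL2',[-.011,.05,.018]),('bodyL',[.038,.043,-.054]),('bodyL2',[-.038,.043,-.054]),('cam',[.1,0,-.124])): print(t,nm,g+R@np.array(loc))
E
```

```text
side proj centre in panel [[146.5408 446.4684]]
sponge [[0.4374 0.4623]
 [0.5481 0.4655]
 [0.5466 0.3986]
 [0.4315 0.3902]]
30 fingerbackL [0.5474 0.3975 0.03  ]
30 fingerbackR [0.5336 0.2984 0.03  ]
30 tipL [0.5291 0.4    0.0199]
30 tipL2 [0.5479 0.3974 0.0089]
30 bodyL [0.5406 0.3914 0.0958]
30 bodyL2 [0.6058 0.3823 0.0578]
30 cam [0.5161 0.3513 0.1874]
-30 fingerbackL [0.5474 0.3975 0.03  ]
-30 fingerbackR [0.5336 0.2984 0.03  ]
-30 tipL [0.5469 0.3975 0.0089]
-30 tipL2 [0.5658 0.3949 0.0199]
-30 bodyL [0.4871 0.3988 0.0578]
-30 bodyL2 [0.5523 0.3897 0.0958]
-30 cam [0.3933 0.3685 0.0874]
```

The side camera confirms the timer at (0.5405, 0.348). I'll approach tilted 30°, with the fingers at 60 mm to stay clear of the sponge.

```bash
M="python3 -m creep"
$M '[[[-0.668,0.321,0.14,-0.022,0.335,0.085,60],[-0.668,0.321,0.14,-0.022,0.335,0.085,60],[-0.668,0.321,0.14,-0.022,0.335,0.085,60],[-0.668,0.321,0.14,-0.022,0.335,0.085,60],[-0.668,0.321,0.14,-0.022,0.335,0.085,60]]]'
$M '[[[0,0,0,0,0,0,60],[0,0,0,0,0,0,60]]]'
python3 - <<'E'
from tm import *
T=pose(); print(T[:3,3]+T[:3,2]*.155, ctrl.get_state()['tcp_rot']);print(rel([c[0],c[1],.031],goal(30)))
track()
E
```

```text
t: 45.25
position: [0.6158, 0.3373, 0.291]
tcp_rot: [-179.9, -30.2, 172.1]
ft_force: [-0.4, 0.4, 0.4]
grip_width: 0.06
gripper_force: 0.0
t: 45.5
position: [0.6141, 0.3379, 0.2947]
tcp_rot: [180.0, -30.0, 172.2]
ft_force: [-0.7, 0.1, -0.9]
grip_width: 0.0604
gripper_force: 0.0
[0.5374 0.3485 0.1604] [179.9582 -29.961  172.2282]
(array([-0.271, -0.003,  0.443]), array([-0.   ,  0.   ,  0.001]))
side carafe shift px 0 0 score 0.78
side timer shift px 0 1 score 0.80
scene carafe shift px 0 0 score 0.90
scene timer shift px 0 0 score 0.89
```

```bash
M="python3 -m creep"
$M '[[[-0.09,0,0.15,0,0,0,60],[-0.18,0,0.3,0,0,0,60],[-0.271,-0.003,0.443,0,0,0,60],[-0.271,-0.003,0.443,0,0,0,60],[-0.271,-0.003,0.443,0,0,0,60]]]' 
$M '[[[0,0,0,0,0,0,0],[0,0,0,0,0,0,0],[0,0,0,0,0,0,0],[0,0,0,0,0,0,0],[0,0,0,0,0,0,0]]]' 50
python3 - <<'E'
from tm import *
T=pose(); g=T[:3,3]+T[:3,2]*.155; print(g)
print('lift',rel(g+[0,0,.06],goal(30)),'turn high',rel([.54,.30,g[2]+.06],goal(-30)),'place',rel([.54,.30,g[2]],goal(-30)))
E
```

```text
t: 46.22
position: [0.6179, 0.3371, 0.1636]
tcp_rot: [-180.0, -30.1, 172.2]
ft_force: [0.7, 0.1, 0.7]
grip_width: 0.0598
gripper_force: 0.0
t: 46.85
position: [0.6192, 0.3373, 0.165]
tcp_rot: [179.9, -30.0, 172.2]
ft_force: [1.8, 0.2, 7.7]
grip_width: 0.0496
gripper_force: 53.1
[0.5425 0.348  0.0307]
lift (array([ 0.119,  0.001, -0.207]), array([0.   , 0.   , 0.001])) turn high (array([ 0.642, -0.19 ,  0.094]), array([ 0.001, -0.666,  0.001])) place (array([ 0.522, -0.19 ,  0.302]), array([ 0.001, -0.666,  0.001]))
```

```bash
M="python3 -m creep"
$M '[[[0.06,0,-0.103,0,0,0,0],[0.119,0,-0.207,0,0,0,0],[0.119,0,-0.207,0,0,0,0]]]' | grep -E "pos|width"
$M '[[[0.11,-0.04,0.03,0,-0.11,0,0],[0.22,-0.08,0.08,0,-0.22,0,0],[0.33,-0.12,0.14,0,-0.33,0,0],[0.43,-0.16,0.22,0,-0.44,0,0],[0.48,-0.17,0.26,0,-0.55,0,0]]]'
$M '[[[0,0,0,0,-0.117,0,0],[0,0,0,0,-0.117,0,0],[0,0,0,0,-0.117,0,0]]]'
python3 - <<'E'
from tm import *
T=pose(); g=T[:3,3]+T[:3,2]*.155; print(g,ctrl.get_state()['tcp_rot'])
print(rel([.54,.30,.0312],goal(-30)))
E
```

```text
position: [0.6191, 0.3374, 0.2246]
grip_width: 0.0495
t: 47.85
position: [0.4738, 0.3121, 0.2229]
tcp_rot: [-179.8, 19.3, 172.3]
ft_force: [0.3, -1.0, -1.6]
grip_width: 0.0496
gripper_force: 52.3
t: 48.22
position: [0.4767, 0.3131, 0.2246]
tcp_rot: [-179.9, 29.6, 172.2]
ft_force: [0.3, -0.7, -1.4]
grip_width: 0.0494
gripper_force: 52.3
[0.5525 0.3023 0.0898] [-179.8552   29.6312  172.2205]
(array([ 0.162, -0.016,  0.181]), array([-0.001, -0.004,  0.002]))
```

```bash
M="python3 -m creep"
$M '[[[0.08,-0.008,0.09,0,0,0,0],[0.162,-0.016,0.181,0,0,0,0],[0.162,-0.016,0.181,0,0,0,0],[0.162,-0.016,0.181,0,0,0,0]]]'
python3 - <<'E'
from tm import *
T=pose(); g=T[:3,3]+T[:3,2]*.155; print(g,ctrl.get_state()['tcp_rot'])
print('1mm down',rel(g-[0,0,.001])[0],'up 100',rel(g+[0,0,.1])[0])
E
```

```text
t: 48.72
position: [0.4645, 0.3108, 0.166]
tcp_rot: [-179.9, 29.8, 172.1]
ft_force: [0.2, -0.5, -2.3]
grip_width: 0.0494
gripper_force: 52.5
[0.5408 0.3    0.0314] [-179.9014   29.7818  172.1444]
1mm down [0.002 0.    0.005] up 100 [-0.199 -0.001 -0.346]
```

```bash
M="python3 -m creep"
$M '[[[0.004,0,0.0075,0,0,0,0],[0.004,0,0.0075,0,0,0,0],[0.004,0,0.0075,0,0,0,65],[0.004,0,0.0075,0,0,0,65],[0.004,0,0.0075,0,0,0,65]]]'
$M '[[[-0.06,0,-0.1,0,0,0,65],[-0.12,0,-0.21,0,0,0,65],[-0.199,0,-0.346,0,0,0,65],[-0.199,0,-0.346,0,0,0,65],[-0.199,0,-0.346,0,0,0,65]]]'|grep -E "pos|ft|width"
python3 - <<'E'
from tm import *
T=pose(); g=T[:3,3]+T[:3,2]*.155; print(g,ctrl.get_state()['tcp_rot'])
print(rel([.5405,.30,.14],goal(30)))
for n in('side','scene','wrist'): cv2.imwrite(f'pics/t1_{n}.png',cams.capture(n)[:,:,::-1])
np.save('T_1.npy',T); print(proj('side',[.54,.3,.03],1),proj('wrist',[.54,.3,.03],1))
E
```

```text
t: 49.35
position: [0.4641, 0.311, 0.1642]
tcp_rot: [-179.9, 29.9, 172.2]
ft_force: [-0.3, 0.4, 0.7]
grip_width: 0.0649
gripper_force: 0.0
position: [0.4637, 0.3108, 0.2632]
ft_force: [-1.0, -0.3, 0.1]
grip_width: 0.065
[0.54   0.3    0.1287] [-179.8741   29.8006  172.2348]
(array([-0.559, -0.002,  0.27 ]), array([-0.001,  0.664,  0.002]))
[[212.6913 176.9861]] [[260.5979 136.8116]]
```

I have no picture views left, so I'll check the display flat by sampling scene-camera pixels.

```bash
cat > chk.py <<'E'
from tm import *
def flats(n,f,ctr,T=None):
    im=cv2.imread(f); X=Ro.from_euler('z',yaw,degrees=True).as_matrix()
    for a in(90,30,150,-30):
        p=np.array(ctr)+X@(np.array([np.cos(np.radians(a)),0,np.sin(np.radians(a))])*.03)
        u,v=proj(n,p,1,T)[0]; u,v=int(round(u)),int(round(v)); print(n,a,(u,v),im[v-1:v+2,u-1:u+2].mean((0,1)).round() if 0<v<383 and 0<u<511 else None)
E
python3 - <<'E'
from chk import *
flats('scene','pics/t1_scene.png',[.54,.30,.03]); flats('side','pics/t1_side.png',[.54,.30,.03])
im=cv2.cvtColor(cv2.imread('pics/t1_scene.png'),cv2.COLOR_BGR2GRAY); u,v=proj('scene',[.54,.3,.03],1)[0].astype(int)
print(im[v-14:v+14:2,u-14:u+16:2])
im=cv2.cvtColor(cv2.imread('pics/t1_side.png'),cv2.COLOR_BGR2GRAY); u,v=proj('side',[.54,.3,.03],1)[0].astype(int)
print(im[v-16:v+16:2,u-16:u+16:2])
E
```

```text
scene 90 (320, 199) [230. 238. 238.]
scene 30 (323, 208) [78. 71. 72.]
scene 150 (317, 199) [230. 239. 239.]
scene -30 (322, 216) [137. 140. 140.]
side 90 (212, 169) [248. 252. 251.]
side 30 (220, 171) [186. 182. 172.]
side 150 (204, 175) [174. 187. 182.]
side -30 (221, 179) [88. 89. 86.]
[[ 86  85  87  86  88  94 118 127 129 128 127 126 128 130 129]
 [ 86  86  86 103 113 118 135 151 164 169 166 133 130 127 130]
 [ 82  90 109 183 209 213 215 217 219 220 213 169 131 130 128]
 [ 81  90 118 194 235 241 239 239 238 237 231 207 149 129 132]
 [ 80  95 123 157 222 239 239 237 236 233 228 215 162 116 126]
 [ 76  90 113 118 187 214 205 197 189 174 166 168 160 107 116]
 [ 77  86  98  96 151 175 127 100  88  86  89 135 160 107 109]
 [ 77  78  97  87 130 167 109  74  68  72  72 128 165 120 107]
 [ 80  83 103  88 116 166 113  73  70  72  78 119 176 137 121]
 [ 80  90 109  94 125 173 131 108 120 128 132 147 176 144 133]
 [ 84  99 117 112 134 180 168 165 164 168 167 163 159 136 134]
 [106  97 113 131 138 154 153 150 148 145 144 146 133 129 134]
 [126 119 116 126 133 138 137 136 131 127 124 125 129 
[... 445 characters left out ...]
 252 252 246 154 115 118 118]
 [118 116 124 166 183 196 234 249 252 252 251 250 197 111 117 118]
 [118 116 140 182 183 184 209 245 245 231 205 179 147 105 110 117]
 [112 112 150 182 183 184 181 176 157 142 128 128 111  75 111 119]
 [ 83  83 130 177 184 182 163 140 121  97  83  82  81  76 120 128]
 [ 79  75  88 153 181 163 142 126  86  73  72  72  79 116 135 126]
 [ 76  69  68 106 146 140 137 110  73  72  72  71  79 123 131 118]
 [ 69  65  63  73 103 133 138 107  73  72  71  73 102 129 115 115]
 [ 73  74  66  61  70 107 137 127  93  81  82 101 131 120  82 104]
 [ 75  74  67  62  62  72 112 135 130 123 125 131 129  99  92 106]
 [ 73  67  62  62  62  60  73 113 129 123 117 111 108 107 112 114]]
```

The display (dark, about 70) is now on the flat 30° above horizontal facing +x, as intended. One more 60° turn remains.

```bash
M="python3 -m creep"
$M '[[[-0.11,0,0,0,0.11,0,62],[-0.22,0,0.03,0,0.22,0,62],[-0.33,0,0.08,0,0.33,0,62],[-0.44,0,0.16,0,0.44,0,62],[-0.5,0,0.22,0,0.55,0,62]]]'|grep -E "pos|rot"
$M '[[[0,0,0,0,0.114,0,62],[0,0,0,0,0.114,0,62],[0,0,0,0,0.114,0,62]]]'
python3 - <<'E'
from tm import *
T=pose(); g=T[:3,3]+T[:3,2]*.155; print(g)
print(rel([.5405,.30,.14],goal(30)),rel([.5405,.30,.031],goal(30)))
E
```

```text
position: [0.5999, 0.292, 0.2769]
tcp_rot: [-179.9, -20.0, 172.1]
t: 51.12
position: [0.5981, 0.2926, 0.2769]
tcp_rot: [-179.8, -29.9, 172.1]
ft_force: [1.1, -0.9, -0.3]
grip_width: 0.062
gripper_force: 0.0
[0.5216 0.3027 0.1425]
(array([-0.073, -0.002, -0.028]), array([-0.002,  0.002,  0.   ])) (array([-0.29 , -0.001,  0.35 ]), array([-0.002,  0.002,  0.   ]))
```

```bash
M="python3 -m creep"
$M '[[[-0.073,-0.002,-0.028,0,0,0,62],[-0.15,0,0.1,0,0,0,62],[-0.22,0,0.24,0,0,0,62],[-0.29,-0.001,0.35,0,0,0,62],[-0.29,-0.001,0.35,0,0,0,62]]]'|grep -E "pos|ft"
$M '[[[0,0,0,0,0,0,62],[0,0,0,0,0,0,0],[0,0,0,0,0,0,0],[0,0,0,0,0,0,0],[0,0,0,0,0,0,0]]]' 50
$M '[[[0.06,0,-0.103,0,0,0,0],[0.119,0,-0.207,0,0,0,0],[0.119,0,-0.207,0,0,0,0]]]' | grep -E "pos|width"
$M '[[[0.11,0,0.03,0,-0.11,0,0],[0.22,0,0.08,0,-0.22,0,0],[0.33,0,0.14,0,-0.33,0,0],[0.43,0,0.22,0,-0.44,0,0],[0.5,0,0.26,0,-0.55,0,0]]]'|grep -E "pos|rot"
$M '[[[0,0,0,0,-0.117,0,0],[0,0,0,0,-0.117,0,0],[0,0,0,0,-0.117,0,0]]]'
python3 - <<'E'
from tm import *
T=pose(); g=T[:3,3]+T[:3,2]*.155; print(g,ctrl.get_state()['tcp_rot'])
print(rel([.54,.30,.0314],goal(-30)))
E
```

```text
position: [0.6151, 0.2894, 0.163]
ft_force: [0.1, 0.2, 0.0]
t: 52.38
position: [0.619, 0.2899, 0.1688]
tcp_rot: [179.9, -29.7, 172.2]
ft_force: [2.3, 0.0, 6.4]
grip_width: 0.0494
gripper_force: 53.6
position: [0.6188, 0.29, 0.2286]
grip_width: 0.0494
position: [0.4752, 0.308, 0.2291]
tcp_rot: [-179.8, 19.6, 172.3]
t: 53.75
position: [0.4779, 0.3085, 0.2308]
tcp_rot: [-179.8, 29.9, 172.2]
ft_force: [0.9, -0.5, -1.5]
grip_width: 0.0498
gripper_force: 52.8
[0.5543 0.2976 0.0964] [-179.8412   29.8777  172.2195]
(array([0.181, 0.001, 0.198]), array([-0.001, -0.001,  0.002]))
```

```bash
M="python3 -m creep"
$M '[[[0.08,0,0.09,0,0,0,0],[0.172,0.001,0.183,0,0,0,0],[0.172,0.001,0.183,0,0,0,0],[0.172,0.001,0.183,0,0,0,0]]]'|grep -E "pos|ft"
$M '[[[0.003,0,0.005,0,0,0,0],[0.003,0,0.005,0,0,0,0],[0.003,0,0.005,0,0,0,0]]]'|grep -E "pos|ft"
$M '[[[0.002,0,0.0035,0,0,0,0],[0.002,0,0.0035,0,0,0,0],[0.002,0,0.0035,0,0,0,0]]]'|grep -E "pos|ft"
$M '[[[0.002,0,0.0035,0,0,0,0],[0.002,0,0.0035,0,0,0,0],[0.002,0,0.0035,0,0,0,0]]]'|grep -E "pos|ft"
```

```text
position: [0.4648, 0.3108, 0.171]
ft_force: [0.1, 0.1, -1.5]
position: [0.4641, 0.3108, 0.1695]
ft_force: [-0.2, -0.5, -1.2]
position: [0.4639, 0.3109, 0.1681]
ft_force: [0.2, -0.8, -1.7]
position: [0.464, 0.3108, 0.1671]
ft_force: [-0.0, 0.9, -1.9]
```

```bash
M="python3 -m creep"
$M '[[[0.002,0,0.0035,0,0,0,0],[0.002,0,0.0035,0,0,0,0],[0.002,0,0.0035,0,0,0,0]]]'|grep -E "pos|ft"
$M '[[[0.002,0,0.0035,0,0,0,0],[0.002,0,0.0035,0,0,0,0],[0.002,0,0.0035,0,0,0,0]]]'|grep -E "pos|ft"
$M '[[[0.002,0,0.0035,0,0,0,0],[0.002,0,0.0035,0,0,0,0],[0.002,0,0.0035,0,0,0,0]]]'|grep -E "pos|ft"
```

```text
position: [0.4644, 0.311, 0.1669]
ft_force: [-2.6, -2.0, 6.1]
position: [0.4646, 0.3112, 0.1668]
ft_force: [-4.4, -2.2, 12.3]
position: [0.4649, 0.3113, 0.1667]
ft_force: [-8.1, -3.4, 17.0]
```

Contact is made. I'll release and retreat straight up.

```bash
M="python3 -m creep"
$M '[[[-0.004,0,-0.007,0,0,0,0],[-0.004,0,-0.007,0,0,0,0],[-0.004,0,-0.007,0,0,0,65],[-0.004,0,-0.007,0,0,0,65],[-0.004,0,-0.007,0,0,0,65]]]'|grep -E "pos|ft|width"
$M '[[[-0.06,0,-0.1,0,0,0,65],[-0.12,0,-0.21,0,0,0,65],[-0.199,0,-0.346,0,0,0,65],[-0.3,0,-0.52,0,0,0,65],[-0.4,0,-0.69,0,0,0,65]]]'|grep -E "pos|ft|width"
$M '[[[0.3,0,-0.3,0,0.11,0,65],[0.3,0,-0.3,0,0.22,0,65],[0.3,0,-0.3,0,0.33,0,65],[0.3,0,-0.3,0,0.333,0,65],[0.3,0,-0.3,0,0.333,0,65]]]'
python3 - <<'E'
from chk import *
track()
for n in('side','scene','wrist'): cv2.imwrite(f'pics/t2_{n}.png',cams.capture(n)[:,:,::-1])
for n in('scene','side'): flats(n,f'pics/t2_{n}.png',[.543,.30,.03])
im=cv2.cvtColor(cv2.imread('pics/t2_scene.png'),cv2.COLOR_BGR2GRAY); u,v=proj('scene',[.54,.3,.03],1)[0].astype(int)
print(im[v-18:v+14:2,u-14:u+16:2])
im=cv2.cvtColor(cv2.imread('pics/t2_side.png'),cv2.COLOR_BGR2GRAY); u,v=proj('side',[.54,.3,.03],1)[0].astype(int)
print(im[v-18:v+16:2,u-16:u+16:2])
E
```

```text
position: [0.4639, 0.3107, 0.1657]
ft_force: [1.0, -0.6, -0.2]
grip_width: 0.0651
position: [0.4637, 0.311, 0.3666]
ft_force: [0.8, 0.1, 0.1]
grip_width: 0.0649
t: 58.38
position: [0.3628, 0.3249, 0.3923]
tcp_rot: [-179.9, 0.3, 172.2]
ft_force: [-0.5, -0.3, -0.4]
grip_width: 0.0651
gripper_force: 0.0
side carafe shift px 0 0 score 0.78
side timer shift px 8 7 score 0.59
scene carafe shift px 0 0 score 0.89
scene timer shift px -13 7 score 0.82
scene 90 (321, 200) [107. 103. 103.]
scene 30 (323, 208) [204. 211. 212.]
scene 150 (318, 199) [105.  94.  93.]
scene -30 (322, 216) [143. 146. 146.]
side 90 (213, 169) [57. 50. 49.]
side 30 (221, 171) [188. 186. 176.]
side 150 (205, 175) [188. 201. 196.]
side -30 (222, 179) [101. 103.  99.]
[[110 117 124 124 127 127 127 125 126 127 126 126 127 128 127]
 [119 120 126 129 127 126 128 127 127 126 126 124 126 125 128]
 [127 123 126 125 128 126 127 129 126 125 128 126 127 127 127]
 [124 120 126 124 126 128 131 137 140 135 142 136 130 128 130]
 [127 125 129 150 153 154 136 140 143 139 167 177 137 130 128]
 [127 127 132 166 174 130  90  85  85  86 13
[... 1089 characters left out ...]
  51  64 141 196 145 113 112]
 [113 112 115 166 196 198 211 168  96 125 133 163 201 172 123 113]
 [111 111 129 185 199 197 200 204 185 159 138 121 141 145 143 116]
 [115 114 142 192 197 197 197 176 148 103  65  89 118 132 142 125]
 [115 114 123 175 197 198 190 148 125  92  70  71  78 109 133 130]
 [113 112 114 138 186 198 173 134  99  71  68  69  67  95 130 127]
 [114 112 113 110 152 184 149 125  79  68  68  69  68 104 129 117]
 [112 115 110  82  86 137 135 127  83  70  67  69  85 122 120 106]
 [110 114 110  83  63  84 121 132 111  85  83  99 121 128  94  90]
 [113 113 113 103  73  60  83 120 131 125 125 124 123 112  93 101]
 [114 113 114 113  93  65  59  83 116 114 112 101 101 103 108 111]]
```

The display is dark on the top flat, and the carafe and brush haven't moved. I'll hand in.

```bash
python3 -c "
from cell import ctrl
print(ctrl.finish_job())"
```

```text
the job is handed in; nothing more can be done
None
```

The job is handed in with no verdict shown: I scrubbed the carafe, put the brush back upright in its holder, dropped all five ice sticks into the carafe, and turned the timer display-up; the timer had been knocked about 28 mm beforehand, so I re-measured it before gripping.

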